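# Line up the optics between lamp and receiver

### The arm

A 6-joint arm with a two-finger parallel gripper is mounted at the origin on the work surface. World frame = base frame: x ahead of the robot, y to its left, z up, the work surface at z = 0. Lengths are in mm, angles in rad, forces in N, time in s.
With the tool pointing down it reaches from about 325 to 900 mm from the base axis. Payload 6.1 kg.
Tool frame: the origin (TCP) lies between the finger pads; the fingertips stand 14 mm ahead of it and the grasp point (between the pads) lies 5 mm behind it; z points along the fingers, y is the line along which they close (so a half turn about z gives the same grasp; the last joint's range is limited). The gripper opens to 87 mm and grips with 3 to 60 N. Pads are 19 mm wide; open, the fingers measure 117 mm over their backs; the gripper's body (75 mm by 190 mm) begins 51 mm behind the grasp point.
Start: joints at [1.121, 0.22, 1.526, -0, 1.395, -0.126], TCP at [198.855, 592.514, 236.538] pointing down, gripper open.
Joint ranges: [-2.98, 2.98], [-0.91, 2.08], [0.09, 2.57], [-1.24, 4.39], [0.2, 2.65], [-2.68, 2.68]. Speed limits (rad/s): [2.57, 2.57, 3.01, 3.14, 3.14, 3.14].

### API

Orientations are given as a unit quaternion [w, x, y, z].
In Python, from cell import * gives the robot as it stands.
- The arm moves only by the tool play_rows, never from a script. Its argument "series" is a list of rows, each a list of 6 numbers: the shift along the tool's x, y, z normalised to -1 to 1, where 1 is 0.2 m, then the turn, a rotation vector about the tool's x, y, z normalised to -1 to 1, where 1 is 90 degrees. A call has 1 to 5 rows; each row is the pose to reach, as a shift and turn from the pose commanded when the call began, along the tool's axes at that moment; what a row does not reach only later rows make up. A row lasts 1/12 s, in which the tool goes at most 41.7 mm and 7.16 degrees, less where a joint would pass 70% of its speed; a pose out of reach is approached as far as the arm can. A call with a number of a shift or a turn outside -1 to 1 is refused whole. A call with a gripper value outside its range is refused whole. "jaw" is the opening, from -1 (shut) to 1 (fully open), set as the call begins (left out, the last holds). The fingers move at their own pace and stop on an object; "newtons" is the grip in N (left out, the last holds). Time passes only in rows, so rows that repeat a pose let the fingers close. It gives the time, the measured TCP pose, the force, the opening and the grip force at its end, in the units of the state.
- read_state(): the state, without advancing time (a new reading comes with each control period).
- snapshot(name): name is "scene" or "side" or "wrist"; returns a dict with "image" (384x512x3 uint8, red, green, blue), "fovy" (degrees; the focal length in pixels is half the picture's height over the tangent of half this angle, whatever the lens; pixels are square), "cx", "cy" (the principal point, pixels), "R" (3x3) and "t" (3): a world point X has camera coordinates R X + t. Camera axes: x right, y down, z forward; pixel columns grow to the right and rows downward; lengths in mm; the calibration is good to about 2 mm. A picture is of the moment at which its call begins. There is no depth.
- job_done(): hands the job in; it is judged then, once.
Trained networks look in the newest picture that a camera, given by its name, has taken for a name from the list of things; names that differ only in an ending like _2 or _b are one class to them, and where a whole thing is asked for, a point or a joint stands for the part that bears it (a point fixed in the world has none). Each returns a list of dicts, best first, with "confidence" (0 to 1); they miss things now and then, are a little off and sometimes report something else, mostly with a low value. They report only what shows in the picture. A call takes as long as a camera call.
- look_for(target, camera): "uv" ([column, row] in pixels, amid what is visible of it).
The state is a dict: "clock": time; "joint_positions": joint angles; "joint_velocities": joint speeds; "tau": joint torques, N m; "eef_pos": TCP position; "tool_rot": TCP orientation; "contact_force": force on the tool from outside, world axes, zero at the start; "ft_torque": the same for the moment, N m; "gripper_width": opening from 0.0 (shut) to 1.0 (fully open); "grasp_force": force on a finger pad.
Only numpy, scipy, OpenCV 4.12 (cv2) and the standard library are available. Lean on these libraries where they do the work, as an engineer would, in place of code of your own. Each camera call takes 0.05 s, during which the arm holds its last target. There are 200 camera calls.

### The job

Set up the optical rail: put the aluminium riser block on the middle plate with the round lens standing on top of it, stand the narrow slit on the plate next to the round lamp, and stand the wide square filter on the plate next to the grey receiver box. Set each one down gently, upright, centred on what carries it and with its face square across the rail (the riser block square to the rail, either way round), and let go. Knock over none of the optics, nor the glass jar.

Things in the scene. Friction and masses are not known exactly. Their poses are not given: they have to be found in the camera images.
- slit: loose slit on a stand, 112 mm tall, about 0.3 kg: Base: dark steel block 60 (x) x 50 (y) x 12 mm; origin at the centre of its underside, z up, y = optic axis, front and back alike. On a post stands a plate 50 wide (x), 12 thick (y), at 40 to 112 mm height, black with two steel jaws and a 6 mm vertical gap between. Pinch its solid top bar (86 to 112 mm) across the 12 mm from above.
- lens: loose round lens on a stand, 92 mm tall, about 0.25 kg: Base: dark steel block 60 (x) x 50 (y) x 12 mm; origin at the centre of its underside, z up, y = optic axis, front and back alike. Above it a black disc mount, diameter 60, 12 thick (y), centre 45 mm up, with clear glass, and on top a tab 26 wide (x), 12 thick (y), up to 92 mm height. Pinch tab and disc across the 12 mm from above.
- filter: loose filter on a stand, 122 mm tall, about 0.3 kg: Base: dark steel block 60 (x) x 50 (y) x 12 mm; origin at the centre of its underside, z up, y = optic axis, front and back alike. On a post stands a nearly square black frame 90 wide (x), 12 thick (y), at 36 to 122 mm height, with a glass pane. Pinch its top bar (98 to 122 mm) across the 12 mm from above.
- riser: loose bare aluminium riser block, 60 (x) x 50 (y) x 30 mm high, about 0.25 kg, two small black dots on its top; origin at the centre of the underside, z up. Pinch it across its 50 mm (y) from above.
- plate_left: left one of three alike plates in a row on the rail, seen from the robot: fixed black steel plate on the rail, 80 (x) x 70 (y) x 10 mm, origin at the centre of its underside, its top face 10 mm above that and 30 mm above the table; y axis along the rail to the robot's left, x across it.
- plate_middle: middle one of the three plates, 118 to 162 mm from each neighbour: fixed black steel plate on the rail, 80 (x) x 70 (y) x 10 mm, origin at the centre of its underside, its top face 10 mm above that and 30 mm above the table; y axis along the rail to the robot's left, x across it.
- plate_right: right one of the three plates, seen from the robot: fixed black steel plate on the rail, 80 (x) x 70 (y) x 10 mm, origin at the centre of its underside, its top face 10 mm above that and 30 mm above the table; y axis along the rail to the robot's left, x across it.
- lamp: fixed round black lamp house at one end of the rail, either the left or the right end: upright cylinder of 68 mm diameter on a base 80 x 70 mm, 159 mm tall, standing on the rail; origin at the centre of its underside, 20 mm above the table. 290 to 300 mm along the rail from its middle.
- receiver: fixed grey receiver box on a steel post, at the other end of the rail from the lamp: 90 (x) x 70 (y) mm, 120 mm tall; origin at the centre of its underside, 20 mm above the table.
- jar: loose capped glass jar, 60 mm diameter, 85 mm tall, standing among the optics; not needed, must stay standing; origin at the centre of its underside.

How it is judged:
By the outcome, as a careful person would: the job done as asked, in the order asked, and still so for the second after the job is handed in, with the robot touching nothing.
It also fails if it takes over 112 s, if anything falls off the work surface, if the arm or the gripper's body presses on something with over 40 N, if the wrist force passes 120 N, or if a joint passes its speed limit or range.

## Working session

There is one attempt and no reset: what is moved stays moved. The work goes in short steps, Python scripts to look and compute and a tool call to move; the robot and the scene stay as the last step left them, time stands still between calls to the robot, and variables do not carry over. Pictures are saved under pics/ and viewed, at most 14 in all, crops included, and the job is handed in when it is done.

Besides the shell and the picture viewer there is one more tool, called after "Request:" by a JSON object that holds its "op" and its "data". play_rows: Moves the arm, as the interface text tells. Scaled input: -1 to 1 covers 0.2 m each way for a shift and 90 degrees each way for a turn. Its arguments: {"type":"object","properties":{"series":{"type":"array","items":{"type":"array","items":{"type":"number"}}},"jaw":{"type":"number"},"newtons":{"type":"number"}},"required":["series"]}

```bash
mkdir -p pics; ls
cat > h.py <<'E'
from cell import *
import numpy as np, cv2
def snap(c,fn=None):
    s=snapshot(c)
    if fn: cv2.imwrite('pics/'+fn+'.png',s['image'][:,:,::-1])
    s['f']=192/np.tan(np.radians(s['fovy'])/2)
    s['R']=np.array(s['R']);s['t']=np.array(s['t'])
    return s
def ray(s,uv):
    d=np.array([(uv[0]-s['cx'])/s['f'],(uv[1]-s['cy'])/s['f'],1.])
    return -s['R'].T@s['t'], s['R'].T@d
def at(s,uv,z):
    o,d=ray(s,uv); return (o+d*(z-o[2])/d[2])[:2]
def proj(s,X):
    c=np.atleast_2d(X)@s['R'].T+s['t']
    return c[:,:2]/c[:,2:]*s['f']+[s['cx'],s['cy']]
E
python3 - <<'E'
from h import *
np.set_printoptions(precision=1,suppress=True)
st=read_state();print(st['clock'],st['eef_pos'],st['tool_rot'],st['gripper_width'])
for c in ['scene','side','wrist']:
    s=snap(c,c+'0'); print(c,s['f'],s['cx'],s['cy'],'pos',-s['R'].T@s['t'],'fwd',s['R'][2])
    for n in ['slit','lens','filter','riser','plate_left','plate_middle','plate_right','lamp','receiver','jar']:
        print(n,[(np.round(d['uv']),round(d['confidence'],2)) for d in look_for(n,c)[:3]])
E
```

```text
pics
0.0 [198.6 592.  235.4] [-0.   0.2  1.  -0. ] 1.0037904329684753
scene 354.30692025183157 256.43728868458925 184.52176995299024 pos [1182.2 -335.4  521. ] fwd [-0.7  0.4 -0.6]
slit [(array([347., 137.]), 0.71)]
lens []
filter [(array([301., 139.]), 0.89)]
riser [(array([153., 227.]), 0.29), (array([393., 155.]), 0.26)]
plate_left [(array([337., 194.]), 0.96)]
plate_middle [(array([285., 208.]), 0.59)]
plate_right [(array([234., 225.]), 0.85)]
lamp [(array([394., 154.]), 0.67)]
receiver [(array([156., 229.]), 0.71)]
jar [(array([ 84., 208.]), 0.66)]
side 410.2222260078369 257.0146857490834 192.0665573605778 pos [473.8 707.4 952.5] fwd [ 0.1 -0.6 -0.8]
slit [(array([281., 320.]), 0.91)]
lens [(array([300., 170.]), 0.62), (array([195., 281.]), 0.31)]
filter [(array([297., 254.]), 0.91)]
riser [(array([295., 138.]), 0.68), (array([296., 101.]), 0.61)]
plate_left [(array([214., 236.]), 0.56)]
plate_middle [(array([226., 195.]), 0.94)]
plate_right [(array([228., 163.]), 0.7)]
lamp [(array([196., 281.]), 0.9)]
receiver [(array([240., 108.]), 0.89)]
jar [(array([298., 101.]), 0.85)]
wrist 268.57283239961293 254.43707379948196 190.5835853617636 pos [128.  616.2 385. ] fwd [ 0.3 -0.1 -1. ]
slit []
lens []
filter []
riser []
plate_left []
plate_middle []
plate_right []
lamp []
receiver []
jar []
```

View pics/scene0.png

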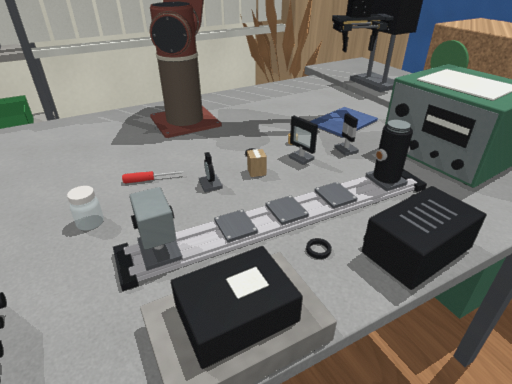

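View pics/side0.png

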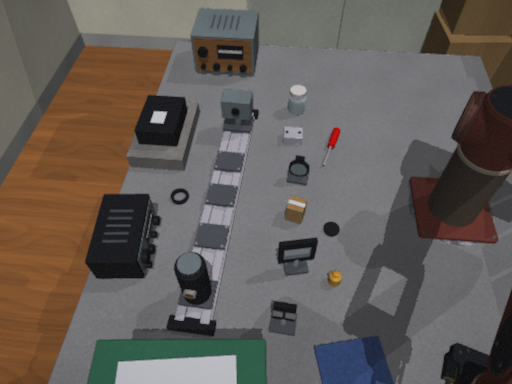

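The lamp is at the left (y+) end and the receiver at the right. The loose parts stand on the robot side of the rail in the side view: slit (283,318), filter (297,255), lens (299,171), riser (293,134) and jar (298,100).

Run:
```python
from h import *
np.set_printoptions(precision=1,suppress=True)
s=snap('side')
for n,uv,z in [('slit',(281,320),50),('filter',(297,254),75),('lens',(300,170),45),('riser',(293,138),15),('riser top',(293,132),30),('pl',(212,236),30),('pm',(222,195),30),('pr',(229,161),30),('jar',(298,101),45),('lamp',(196,281),90),('rec',(238,108),80)]:
    print(n,at(s,uv,z))
im=cv2.resize(s['image'][60:350,150:350],None,fx=2.7,fy=2.05)
im=np.hstack([cv2.resize(s['image'][130:260,180:270],None,fx=4.4,fy=4.4,interpolation=2),cv2.resize(s['image'][120:250,250:340],None,fx=4.4,fy=4.4,interpolation=2)])
cv2.imwrite('pics/side_crop.png',im[:600,:800,::-1])
```

```text
slit [456.  378.4]
filter [428.  222.8]
lens [428.  -68.4]
riser [ 453.1 -225.4]
riser top [ 454.6 -237.1]
pl [648.5 165.8]
pm [642.2  30.9]
pr [640.1 -96.9]
jar [ 444.6 -369.2]
lamp [654.1 321.5]
rec [ 633.3 -277.1]
```

View pics/side_crop.png

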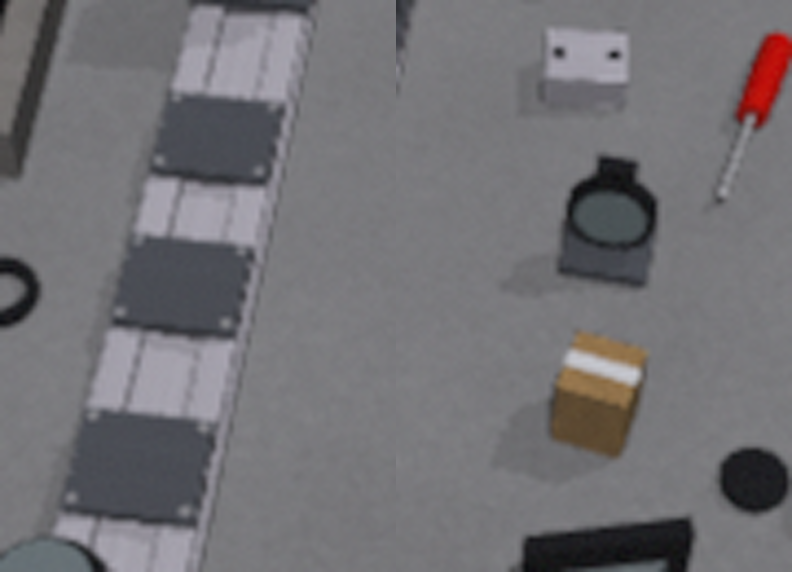

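```bash
cat >> h.py <<'E'
import json,os,sys
from scipy.spatial.transform import Rotation as Ro
def down(yaw):  # tool y = world y turned by yaw (deg), z down
    return Ro.from_euler('z',yaw,degrees=True)*Ro.from_quat([0,1,0,0])
def cmd():
    if os.path.exists('cmd.json'):
        c=json.load(open('cmd.json')); return np.array(c['p']),Ro.from_quat(c['q'])
    q=read_state()['tool_rot']; return np.array([198.855,592.514,236.538]),Ro.from_quat([q[1],q[2],q[3],q[0]])
def check():
    s=read_state(); q=s['tool_rot']; R=Ro.from_quat([q[1],q[2],q[3],q[0]])
    yaw=np.degrees(np.arctan2(-R.as_matrix()[0,1],R.as_matrix()[1,1]))
    print('t',round(s['clock'],2),'tcp',np.round(s['eef_pos'],1),'yaw',round(yaw,2),'w',round(s['gripper_width']*87,1),'F',np.round(s['contact_force'],1),'grip',round(s['grasp_force'],1),'j',np.round(s['joint_positions'],2))
def plan(wps,dry=False):
    """wps: (x,y,z,yaw,step mm per row); prints calls of <=5 rows"""
    p,R=cmd()
    for x,y,z,yaw,step in wps:
        P=np.array([x,y,z],float); Q=down(yaw)
        while True:
            d=P-p; rv=(R.inv()*Q).as_rotvec(); L=np.linalg.norm(d); a=np.degrees(np.linalg.norm(rv))
            n=int(np.ceil(max(L/step,a/6.5)-1e-6)); n=max(n,1); k=min(5,n)
            l=R.inv().apply(d); rows=[np.round(np.r_[l*i/n/200,rv*i/n/(np.pi/2)],4) for i in range(1,k+1)]
            print(json.dumps([[float(v)+0. for v in r] for r in rows]))
            p=p+R.apply(rows[-1][:3]*200); R=R*Ro.from_rotvec(rows[-1][3:]*np.pi/2)
            if k==n: break
        print('  -> reached',np.round(p,2))
    if not dry: json.dump(dict(p=list(p),q=list(R.as_quat())),open('cmd.json','w'))
E
python3 - <<'E'
from h import *
check()
plan([(420,80,300,0,39)])
E
```

```text
t 1.7 tcp [198.8 592.5 236.6] yaw -18.55 w 87.4 F [ 0.2 -0.3  0.7] grip 0.0 j [ 1.12  0.22  1.53  0.    1.39 -0.13]
[[-0.1242, -0.1385, -0.0212, 0.0, 0.0, -0.0137], [-0.2485, -0.277, -0.0423, 0.0, 0.0, -0.0275], [-0.3727, -0.4155, -0.0635, 0.0, 0.0, -0.0412], [-0.497, -0.554, -0.0846, 0.0, 0.0, -0.055], [-0.6212, -0.6925, -0.1058, 0.0, 0.0, -0.0687]]
[[-0.1086, -0.1511, -0.0212, 0.0, 0.0, -0.0137], [-0.2172, -0.3022, -0.0423, 0.0, 0.0, -0.0275], [-0.3258, -0.4533, -0.0635, 0.0, 0.0, -0.0412], [-0.4344, -0.6043, -0.0846, 0.0, 0.0, -0.055], [-0.543, -0.7554, -0.1058, 0.0, 0.0, -0.0687]]
[[-0.0917, -0.1619, -0.0212, 0.0, 0.0, -0.0137], [-0.1834, -0.3238, -0.0423, 0.0, 0.0, -0.0275], [-0.2751, -0.4857, -0.0635, 0.0, 0.0, -0.0412], [-0.3667, -0.6476, -0.0846, 0.0, 0.0, -0.055], [-0.4584, -0.8095, -0.1058, 0.0, 0.0, -0.0687]]
  -> reached [420.    80.01 300.01]
```

Request:
{"op": "play_rows", "data": {"series": [[-0.1242,-0.1385,-0.0212,0.0,0.0,-0.0137],[-0.2485,-0.277,-0.0423,0.0,0.0,-0.0275],[-0.3727,-0.4155,-0.0635,0.0,0.0,-0.0412],[-0.497,-0.554,-0.0846,0.0,0.0,-0.055],[-0.6212,-0.6925,-0.1058,0.0,0.0,-0.0687]], "jaw": 1}}

```text
clock: 2.12
eef_pos: [272.8, 420.2, 257.9]
tool_rot: [0.0, 0.107, 0.994, 0.0]
contact_force: [1.0, -0.2, 1.0]
gripper_width: 1.002
grasp_force: 0.0
```

Request:
{"op": "play_rows", "data": {"series": [[-0.1086,-0.1511,-0.0212,0.0,0.0,-0.0137],[-0.2172,-0.3022,-0.0423,0.0,0.0,-0.0275],[-0.3258,-0.4533,-0.0635,0.0,0.0,-0.0412],[-0.4344,-0.6043,-0.0846,0.0,0.0,-0.055],[-0.543,-0.7554,-0.1058,0.0,0.0,-0.0687]]}}

```text
clock: 2.53
eef_pos: [346.6, 249.3, 279.4]
tool_rot: [0.0, 0.053, 0.999, 0.0]
contact_force: [0.5, 0.7, -0.1]
gripper_width: 1.004
grasp_force: 0.0
```

Request:
{"op": "play_rows", "data": {"series": [[-0.0917,-0.1619,-0.0212,0.0,0.0,-0.0137],[-0.1834,-0.3238,-0.0423,0.0,0.0,-0.0275],[-0.2751,-0.4857,-0.0635,0.0,0.0,-0.0412],[-0.3667,-0.6476,-0.0846,0.0,0.0,-0.055],[-0.4584,-0.8095,-0.1058,0.0,0.0,-0.0687]]}}

```text
clock: 2.95
eef_pos: [420.4, 78.2, 300.6]
tool_rot: [0.001, -0.001, 1.0, 0.0]
contact_force: [1.0, 0.5, 0.5]
gripper_width: 1.001
grasp_force: 0.0
```

Run:
```python
from h import *
check(); snap('wrist','w1');
```

```text
t 2.95 tcp [420.4  78.2 300.6] yaw 0.06 w 87.1 F [1.  0.5 0.5] grip 0.0 j [-0.   -0.31  1.92  0.    1.53 -1.57]
```

View pics/w1.png

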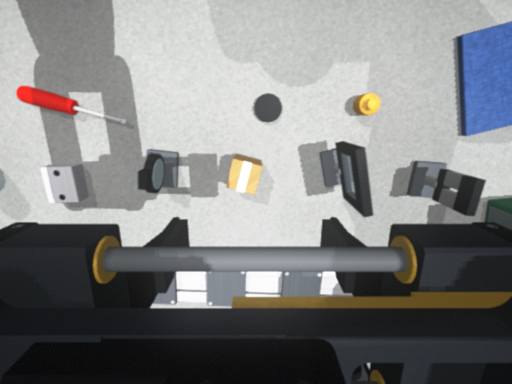

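The wrist view looks down on the robot side. Riser dots are at about (57,175) and (75,199), with the lens at (158,172), filter at (350,178) and slit at (447,185). Next I'll look at the plates.

Run:
```python
from h import *
import pickle
pickle.dump(snap('wrist'),open('w1.pkl','wb'))
plan([(740,30,300,0,39)])
```

```text
[[-0.1778, -0.0278, 0.0, 0.0, 0.0, 0.0], [-0.3556, -0.0556, 0.0, 0.0, 0.0, 0.0], [-0.5333, -0.0833, 0.0, 0.0, 0.0, 0.0], [-0.7111, -0.1111, 0.0, 0.0, 0.0, 0.0], [-0.8889, -0.1389, 0.0, 0.0, 0.0, 0.0]]
[[-0.1778, -0.0278, 0.0, 0.0, 0.0, 0.0], [-0.3556, -0.0555, 0.0, 0.0, 0.0, 0.0], [-0.5334, -0.0833, 0.0, 0.0, 0.0, 0.0], [-0.7111, -0.1111, 0.0, 0.0, 0.0, 0.0]]
  -> reached [739.99  30.   300.  ]
```

Request:
{"op": "play_rows", "data": {"series": [[-0.1778,-0.0278,0.0,0.0,0.0,0.0],[-0.3556,-0.0556,0.0,0.0,0.0,0.0],[-0.5333,-0.0833,0.0,0.0,0.0,0.0],[-0.7111,-0.1111,0.0,0.0,0.0,0.0],[-0.8889,-0.1389,0.0,0.0,0.0,0.0]]}}

```text
clock: 3.47
eef_pos: [599.1, 52.8, 299.8]
tool_rot: [-0.0, -0.0, 1.0, 0.0]
contact_force: [1.5, -0.8, 1.0]
gripper_width: 0.996
grasp_force: 0.0
```

Request:
{"op": "play_rows", "data": {"series": [[-0.1778,-0.0278,0.0,0.0,0.0,0.0],[-0.3556,-0.0555,0.0,0.0,0.0,0.0],[-0.5334,-0.0833,0.0,0.0,0.0,0.0],[-0.7111,-0.1111,0.0,0.0,0.0,0.0],[-0.7111,-0.1111,0.0,0.0,0.0,0.0]]}}

```text
clock: 3.88
eef_pos: [743.7, 29.5, 293.4]
tool_rot: [-0.003, 0.001, 1.0, 0.0]
contact_force: [0.7, -0.7, -2.0]
gripper_width: 1.002
grasp_force: 0.0
```

Run:
```python
from h import *
import pickle
check(); s=snap('wrist','w2'); pickle.dump(s,open('w2.pkl','wb'))
a=s['image'][:230]; cv2.imwrite('pics/w2c.png',cv2.resize(a,None,fx=1.56,fy=1.56,interpolation=2)[:,:,::-1])
for n in ['plate_left','plate_middle','plate_right']:
    for d in look_for(n,'wrist')[:2]: print(n,d['uv'],d['confidence'],at(s,d['uv'],30))
```

```text
t 3.88 tcp [743.7  29.5 293.4] yaw -0.07 w 87.2 F [ 0.7 -0.7 -2. ] grip 0.0 j [-0.07  0.49  1.08 -0.    1.58 -1.64]
plate_left [346.1, 102.3] 0.92 [649.36311222 163.57745743]
plate_middle [250.5, 100.3] 0.77 [646.52757078  24.0038715 ]
plate_right [163.7, 95.8] 0.72 [ 640.27223563 -101.90342646]
```

View pics/w2c.png

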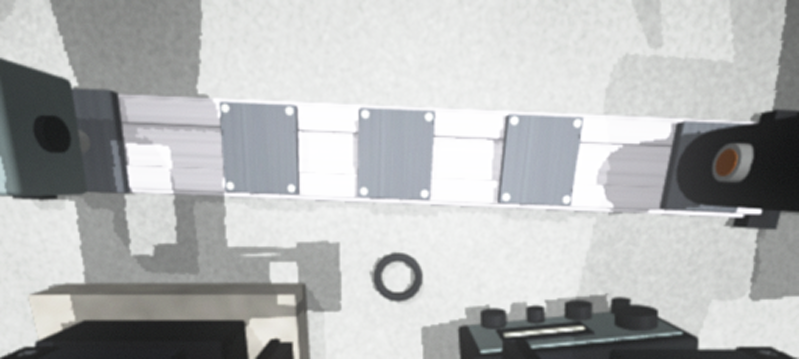

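The picture shows all three plates clearly, at about (166,95), (254,99) and (346,103) in full-image pixels, with the receiver left and the lamp right. The arm was still settling, so I'll take a fresh shot and fit the plate outlines.

```bash
cat > plates.py <<'E'
from h import *
import pickle
np.set_printoptions(precision=1,suppress=True)
for k in range(3):
    s=snap('wrist')
check(); pickle.dump(s,open('w2.pkl','wb'))
S=4; g=cv2.resize(cv2.cvtColor(s['image'],cv2.COLOR_RGB2GRAY),None,fx=S,fy=S,interpolation=cv2.INTER_CUBIC)
print('gray plate',g[100*S,166*S],g[100*S,250*S],'rail',g[100*S,210*S])
m=((g<140)).astype(np.uint8)
m=cv2.morphologyEx(m,cv2.MORPH_CLOSE,np.ones((9,9)));m=cv2.morphologyEx(m,cv2.MORPH_OPEN,np.ones((25,25)))
cs,_=cv2.findContours(m,0,1)
P=[]
for c in cs:
    uv=(c[:,0,:]+.5)/S-.5
    XY=np.array([at(s,p,30) for p in uv]).astype(np.float32)
    (x,y),(w,h),a=cv2.minAreaRect(XY)
    if 60<min(w,h)<80 and 70<max(w,h)<95: print((round(x,1),round(y,1)),(round(w,1),round(h,1)),round(a,2)); P.append((x,y))
P=np.array(sorted(P,key=lambda p:p[1]))
if len(P)>1: f=np.polyfit(P[:,1],P[:,0],1);print('rail dir yaw deg',np.degrees(np.arctan(-f[0])),'resid',P[:,0]-np.polyval(f,P[:,1]))
E
python3 plates.py
```

```text
t 4.23 tcp [739.3  30.7 302.1] yaw 0.03 w 87.0 F [-0.7 -0.1  0.6] grip 0.0 j [-0.1  0.5  1.1  0.   1.6 -1.6]
gray plate 161 177 rail 254
```

```bash
cat > fit.py <<'E'
from h import *
import pickle
from scipy.optimize import minimize
np.set_printoptions(precision=2,suppress=True)
def box(sx,sy,z0,z1): return np.array([[a*sx/2,b*sy/2,z] for a in(-1,1) for b in(-1,1) for z in(z0,z1)])
def disc(d,t,zc): 
    a=np.linspace(0,2*np.pi,40); return np.array([[d/2*np.cos(q),y,zc+d/2*np.sin(q)] for q in a for y in(-t/2,t/2)])
base=box(60,50,0,12)
M=dict(plate=[box(80,70,0,10)],slit=[base,box(50,12,40,112),box(12,12,12,40)],filter=[base,box(90,12,36,122),box(12,12,12,36)],
 lens=[base,disc(60,12,45),box(26,12,60,92)],riser=[box(60,50,0,30)])
S=4
def mask(s,parts,x,y,yaw,z0,shape,grow=0):
    m=np.zeros(shape,np.uint8); R=Ro.from_euler('z',yaw,degrees=True)
    for P in parts:
        uv=proj(s,R.apply(P)+[x,y,z0]); h=cv2.convexHull(((uv+.5)*S*16).astype(np.int32).astype(np.float32)).astype(np.int32)
        cv2.fillConvexPoly(m,h,255,cv2.LINE_AA,4)
    return m
def fit(s,name,x,y,yaw=0,z0=0,sign=1,w=5):
    g=cv2.resize(cv2.cvtColor(s['image'],cv2.COLOR_RGB2GRAY),None,fx=S,fy=S,interpolation=cv2.INTER_CUBIC).astype(np.float32)
    k=cv2.getStructuringElement(cv2.MORPH_ELLIPSE,(4*w+1,4*w+1))
    def cost(v):
        m=mask(s,M[name],*v,z0,g.shape); o=cv2.dilate(m,k).astype(np.float32)-m; i=m-cv2.erode(m,k).astype(np.float32)
        return -sign*((g*o).sum()/o.sum()-(g*i).sum()/i.sum())
    best=None
    for d in (-15,0,15) if name!='plate' else (0,):
        v=np.array([x,y,yaw+d],float)
        r=minimize(cost,v,method='Nelder-Mead',options=dict(initial_simplex=v+np.array([[0,0,0],[8,0,0],[0,8,0],[0,0,8]]),xatol=.05,fatol=.01))
        if best is None or r.fun<best.fun: best=r
    return best.x,-best.fun
def overlay(s,fits,fn,crop=None):
    im=cv2.resize(s['image'],None,fx=S,fy=S,interpolation=cv2.INTER_CUBIC)[:,:,::-1].copy()
    for name,v,z0 in fits:
        c,_=cv2.findContours((mask(s,M[name],*v,z0,im.shape[:2])>127).astype(np.uint8),0,1); cv2.drawContours(im,c,-1,(0,0,255),2)
    if crop: a,b,c,d=[q*S for q in crop]; im=im[b:d,a:c]
    f=min(800/im.shape[1],600/im.shape[0],1); cv2.imwrite('pics/'+fn+'.png',cv2.resize(im,None,fx=f,fy=f,interpolation=cv2.INTER_AREA))
E
python3 - <<'E'
from fit import *
s=pickle.load(open('w2.pkl','rb')); F=[]
P=[]
for y in (-100,27,163):
    v,c=fit(s,'plate',645,y,0,20,w=3); print('plate',v,c); F.append(('plate',v,20)); P.append(v)
P=np.array(P); f=np.polyfit(P[:,1],P[:,0],1); print('yaw',np.degrees(np.arctan(-f[0])),P[:,0]-np.polyval(f,P[:,1]))
s1=pickle.load(open('w1.pkl','rb'))
G=[]
for n,x,y in [('slit',456,378),('filter',428,222),('lens',428,-68)]:
    v,c=fit(s1,n,x,y); print(n,v,c); G.append((n,v,0))
v,c=fit(s1,'riser',453,-230,sign=-1,w=3);print('riser',v,c);G.append(('riser',v,0))
overlay(s,F,'o2',(100,40,420,160)); overlay(s1,G,'o1',(0,110,512,240))
a=cv2.imread('pics/o1.png');b=cv2.imread('pics/o2.png');cv2.imwrite('pics/o.png',np.vstack([a,b]))
E
```

```text
plate [648.74 -99.39  -1.91] 25.50079345703125
plate [644.85  27.04  -2.4 ] 43.490692138671875
plate [650.36 163.15  -2.15] 45.75506591796875
yaw -0.38028336380388184 [ 1.61 -3.11  1.5 ]
slit [449.26 369.24  -3.73] 74.81022644042969
filter [427.25 216.99  13.6 ] 95.35874938964844
lens [430.86 -74.53  -6.96] 68.025390625
riser [ 450.75 -220.96    9.48] 2.711761474609375
```

View pics/o.png

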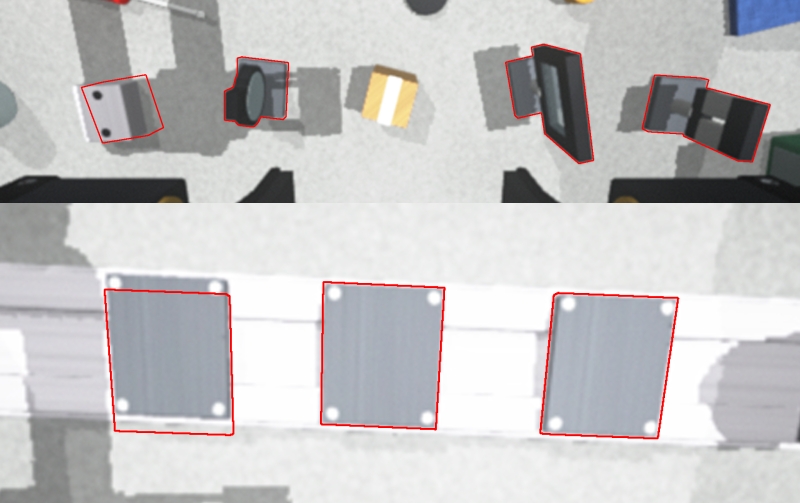

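Overlays match the slit, filter, lens and the middle and left plates. The right plate's fit is about 7 mm off in x, so I'll refit it from a better start, and I'll look closer at the riser.

Run:
```python
from fit import *
s=pickle.load(open('w2.pkl','rb'))
for x in (640,636): print(fit(s,'plate',x,-99,-2.3,20,w=3))
plan([(520,-225,220,0,40)])
```

```text
(array([639.85, -99.1 ,  -2.33]), np.float64(49.16590881347656))
(array([639.86, -99.19,  -2.32]), np.float64(49.17315673828125))
[[0.1222, -0.1417, 0.0444, 0.0, 0.0, 0.0], [0.2444, -0.2833, 0.0889, 0.0, 0.0, 0.0], [0.3666, -0.425, 0.1333, 0.0, 0.0, 0.0], [0.4888, -0.5667, 0.1778, 0.0, 0.0, 0.0], [0.6111, -0.7084, 0.2222, 0.0, 0.0, 0.0]]
[[0.1222, -0.1417, 0.0444, 0.0, 0.0, 0.0], [0.2444, -0.2833, 0.0889, 0.0, 0.0, 0.0], [0.3666, -0.425, 0.1333, 0.0, 0.0, 0.0], [0.4888, -0.5666, 0.1778, 0.0, 0.0, 0.0]]
  -> reached [ 520.   -224.99  220.  ]
```

Request:
{"op": "play_rows", "data": {"series": [[0.1222,-0.1417,0.0444,0.0,0.0,0.0],[0.2444,-0.2833,0.0889,0.0,0.0,0.0],[0.3666,-0.425,0.1333,0.0,0.0,0.0],[0.4888,-0.5667,0.1778,0.0,0.0,0.0],[0.6111,-0.7084,0.2222,0.0,0.0,0.0]]}}

```text
clock: 4.65
eef_pos: [615.9, -112.1, 256.8]
tool_rot: [0.001, -0.0, 1.0, -0.0]
contact_force: [0.2, -0.8, 0.1]
gripper_width: 1.0
grasp_force: 0.0
```

Request:
{"op": "play_rows", "data": {"series": [[0.1222,-0.1417,0.0444,0.0,0.0,0.0],[0.2444,-0.2833,0.0889,0.0,0.0,0.0],[0.3666,-0.425,0.1333,0.0,0.0,0.0],[0.4888,-0.5666,0.1778,0.0,0.0,0.0],[0.4888,-0.5666,0.1778,0.0,0.0,0.0]]}}

```text
clock: 5.07
eef_pos: [515.1, -228.5, 219.4]
tool_rot: [-0.001, 0.002, 1.0, -0.001]
contact_force: [0.2, 0.1, -0.6]
gripper_width: 1.002
grasp_force: 0.0
```

Run:
```python
from fit import *
for i in range(5): s=snap('wrist','w3')
check(); pickle.dump(s,open('w3.pkl','wb'))
print(look_for('riser','wrist')[:2], proj(s,[450,-225,30]))
cv2.imwrite('pics/w3c.png',cv2.resize(s['image'][:240,120:400],None,fx=2.5,fy=2.5,interpolation=2)[:,:,::-1])
```

```text
t 5.32 tcp [ 520.9 -224.2  221.4] yaw 0.06 w 86.9 F [ 0.4 -0.6  1. ] grip 0.0 j [-0.55  0.09  1.7   0.    1.35 -2.12]
[{'uv': [246.8, 119.8], 'confidence': 0.86}] [[254.04 118.5 ]]
```

View pics/w3c.png

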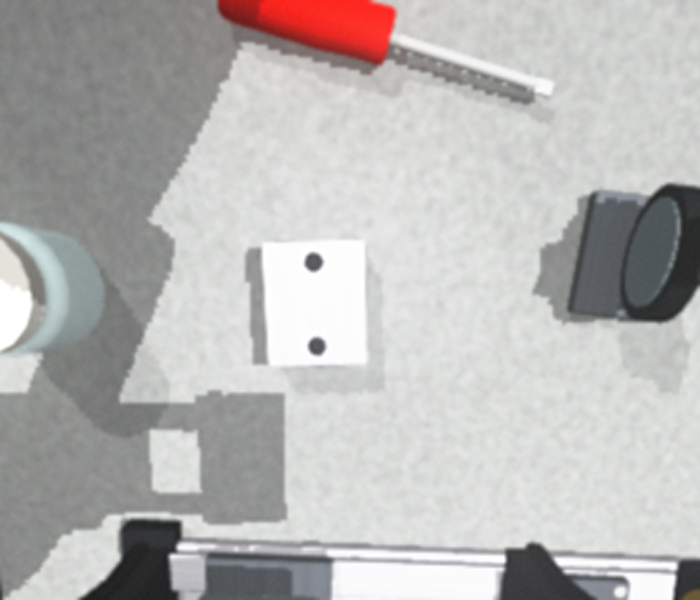

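The riser is clear here: dots at crop (313.5,261.5) and (317,346), jar well to the left and lens to the right, with room for the open fingers.

Run:
```python
from fit import *
s=pickle.load(open('w3.pkl','rb'))
g=cv2.cvtColor(s['image'],cv2.COLOR_RGB2GRAY).astype(float); P=[]
for u,v in [(245,104.3),(246.5,138)]:
    u0,v0=int(u)-6,int(v)-6; w=np.clip(235-g[v0:v0+13,u0:u0+13],0,None); yy,xx=np.mgrid[v0:v0+13,u0:u0+13]
    uv=((w*xx).sum()/w.sum(),(w*yy).sum()/w.sum()); P.append(at(s,uv,30)); print(uv,P[-1])
d=P[1]-P[0]; yaw=np.degrees(np.arctan2(d[1],d[0])); c=(P[0]+P[1])/2; print('riser',c,'yaw',yaw,'sep',np.hypot(*d))
# grasp: TCP z so grasp point (5 above tcp) at 16 -> fingertip = tcp-14 
plan([(c[0],c[1],120,yaw,35),(c[0],c[1],40,yaw,20),(c[0],c[1],18,yaw,7)])
```

```text
(np.float64(244.99964202613208), np.float64(104.38965455521748)) [ 433.58 -235.9 ]
(np.float64(246.29412889653852), np.float64(138.0889271371199)) [ 473.58 -234.64]
riser [ 453.58 -235.27] yaw 1.808838063513949 sep 40.01802001713732
[[0.083, -0.0129, 0.125, 0.0, 0.0, -0.005], [0.166, -0.0257, 0.25, 0.0, 0.0, -0.0101], [0.2491, -0.0386, 0.375, 0.0, 0.0, -0.0151], [0.3321, -0.0514, 0.5, 0.0, 0.0, -0.0201]]
  -> reached [ 453.58 -235.27  120.  ]
[[0.0, 0.0, 0.1, 0.0, 0.0, 0.0], [0.0, 0.0, 0.2, 0.0, 0.0, 0.0], [0.0, 0.0, 0.3, 0.0, 0.0, 0.0], [0.0, 0.0, 0.4, 0.0, 0.0, 0.0]]
  -> reached [ 453.58 -235.27   40.  ]
[[0.0, 0.0, 0.0275, 0.0, 0.0, 0.0], [0.0, 0.0, 0.055, 0.0, 0.0, 0.0], [0.0, 0.0, 0.0825, 0.0, 0.0, 0.0], [0.0, 0.0, 0.11, 0.0, 0.0, 0.0]]
  -> reached [ 453.58 -235.27   18.  ]
```

Request:
{"op": "play_rows", "data": {"series": [[0.083,-0.0129,0.125,0.0,0.0,-0.005],[0.166,-0.0257,0.25,0.0,0.0,-0.0101],[0.2491,-0.0386,0.375,0.0,0.0,-0.0151],[0.3321,-0.0514,0.5,0.0,0.0,-0.0201],[0.3321,-0.0514,0.5,0.0,0.0,-0.0201]]}}

```text
clock: 5.78
eef_pos: [449.0, -232.0, 114.6]
tool_rot: [-0.004, -0.016, 1.0, 0.003]
contact_force: [-0.3, 1.0, -1.7]
gripper_width: 1.001
grasp_force: 0.0
```

Request:
{"op": "play_rows", "data": {"series": [[0.0,0.0,0.1,0.0,0.0,0.0],[0.0,0.0,0.2,0.0,0.0,0.0],[0.0,0.0,0.3,0.0,0.0,0.0],[0.0,0.0,0.4,0.0,0.0,0.0],[0.0,0.0,0.4,0.0,0.0,0.0]]}}

```text
clock: 6.2
eef_pos: [453.0, -233.3, 37.6]
tool_rot: [-0.002, -0.016, 1.0, 0.001]
contact_force: [-1.2, -0.7, -1.0]
gripper_width: 0.998
grasp_force: 0.0
```

Request:
{"op": "play_rows", "data": {"series": [[0.0,0.0,0.0275,0.0,0.0,0.0],[0.0,0.0,0.055,0.0,0.0,0.0],[0.0,0.0,0.0825,0.0,0.0,0.0],[0.0,0.0,0.11,0.0,0.0,0.0],[0.0,0.0,0.11,0.0,0.0,0.0]]}}

```text
clock: 6.62
eef_pos: [453.4, -235.0, 17.5]
tool_rot: [-0.0, -0.016, 1.0, 0.0]
contact_force: [-1.5, 0.5, -0.2]
gripper_width: 1.001
grasp_force: 0.0
```

Request:
{"op": "play_rows", "data": {"series": [[0,0,0,0,0,0],[0,0,0,0,0,0],[0,0,0,0,0,0],[0,0,0,0,0,0],[0,0,0,0,0,0]], "jaw": -1, "newtons": 15}}

```text
clock: 7.03
eef_pos: [453.7, -235.4, 18.3]
tool_rot: [0.0, -0.016, 1.0, -0.0]
contact_force: [-0.7, -0.1, 0.2]
gripper_width: 0.71
grasp_force: 0.0
```

Request:
{"op": "play_rows", "data": {"series": [[0,0,0,0,0,0],[0,0,0,0,0,0],[0,0,0,0,0,0],[0,0,0,0,0,0],[0,0,0,0,0,0]]}}

```text
clock: 7.45
eef_pos: [453.6, -235.3, 18.1]
tool_rot: [0.0, -0.016, 1.0, -0.0]
contact_force: [-0.6, 0.5, 1.0]
gripper_width: 0.571
grasp_force: 15.0
```

Run:
```python
from fit import *
plan([(453.6,-235.3,120,1.8,21),(644.9,27,105,-2.3,33),(644.9,27,55,-2.3,12),(644.9,27,47.8,-2.3,1.8)])
```

```text
[[0.0, 0.0, -0.102, 0.0, 0.0, 0.0], [0.0, -0.0001, -0.204, 0.0, 0.0, 0.0], [-0.0001, -0.0001, -0.306, 0.0, 0.0, 0.0], [-0.0001, -0.0001, -0.408, 0.0, 0.0, 0.0001], [-0.0001, -0.0002, -0.51, 0.0, 0.0, 0.0001]]
  -> reached [ 453.6  -235.31  120.  ]
[[-0.0997, 0.1281, 0.0075, 0.0, 0.0, 0.0046], [-0.1994, 0.2562, 0.015, 0.0, 0.0, 0.0091], [-0.2991, 0.3843, 0.0225, 0.0, 0.0, 0.0137], [-0.3989, 0.5124, 0.03, 0.0, 0.0, 0.0182], [-0.4986, 0.6404, 0.0375, 0.0, 0.0, 0.0228]]
[[-0.0951, 0.1316, 0.0075, 0.0, 0.0, 0.0045], [-0.1901, 0.2632, 0.015, 0.0, 0.0, 0.0091], [-0.2852, 0.3948, 0.0225, 0.0, 0.0, 0.0136], [-0.3802, 0.5263, 0.03, 0.0, 0.0, 0.0182], [-0.4753, 0.6579, 0.0375, 0.0, 0.0, 0.0227]]
  -> reached [644.9   26.99 105.  ]
[[0.0, 0.0, 0.05, 0.0, 0.0, 0.0], [0.0, 0.0, 0.1, 0.0, 0.0, 0.0], [0.0, 0.0, 0.15, 0.0, 0.0, 0.0], [0.0, 0.0, 0.2, 0.0, 0.0, 0.0], [0.0, 0.0, 0.25, 0.0, 0.0, 0.0]]
  -> reached [644.9  27.   55. ]
[[0.0, 0.0, 0.0072, 0.0, 0.0, 0.0], [0.0, 0.0, 0.0144, 0.0, 0.0, 0.0], [0.0, 0.0, 0.0216, 0.0, 0.0, 0.0], [0.0, 0.0, 0.0288, 0.0, 0.0, 0.0], [0.0, 0.0, 0.036, 0.0, 0.0, 0.0]]
  -> reached [644.9  27.   47.8]
```

Request:
{"op": "play_rows", "data": {"series": [[0.0,0.0,-0.102,0.0,0.0,0.0],[0.0,-0.0001,-0.204,0.0,0.0,0.0],[-0.0001,-0.0001,-0.306,0.0,0.0,0.0],[-0.0001,-0.0001,-0.408,0.0,0.0,0.0001],[-0.0001,-0.0002,-0.51,0.0,0.0,0.0001]], "newtons": 20}}

```text
clock: 7.87
eef_pos: [453.0, -234.9, 120.3]
tool_rot: [-0.001, -0.016, 1.0, 0.0]
contact_force: [0.0, 0.0, -2.3]
gripper_width: 0.575
grasp_force: 20.0
```

Request:
{"op": "play_rows", "data": {"series": [[-0.0997,0.1281,0.0075,0.0,0.0,0.0046],[-0.1994,0.2562,0.015,0.0,0.0,0.0091],[-0.2991,0.3843,0.0225,0.0,0.0,0.0137],[-0.3989,0.5124,0.03,0.0,0.0,0.0182],[-0.4986,0.6404,0.0375,0.0,0.0,0.0228]]}}

```text
clock: 8.28
eef_pos: [549.4, -102.7, 111.9]
tool_rot: [-0.0, 0.003, 1.0, 0.0]
contact_force: [1.4, 0.2, -2.8]
gripper_width: 0.575
grasp_force: 20.0
```

Request:
{"op": "play_rows", "data": {"series": [[-0.0951,0.1316,0.0075,0.0,0.0,0.0045],[-0.1901,0.2632,0.015,0.0,0.0,0.0091],[-0.2852,0.3948,0.0225,0.0,0.0,0.0136],[-0.3802,0.5263,0.03,0.0,0.0,0.0182],[-0.4753,0.6579,0.0375,0.0,0.0,0.0227]]}}

```text
clock: 8.7
eef_pos: [645.0, 28.6, 103.9]
tool_rot: [-0.001, 0.02, 1.0, 0.0]
contact_force: [-0.2, -0.9, -2.2]
gripper_width: 0.573
grasp_force: 20.0
```

Request:
{"op": "play_rows", "data": {"series": [[0,0,0,0,0,0],[0,0,0,0,0,0],[0,0,0,0,0,0],[0,0,0,0,0,0],[0,0,0,0,0,0]]}}

```text
clock: 9.12
eef_pos: [644.2, 25.9, 104.8]
tool_rot: [-0.0, 0.021, 1.0, -0.0]
contact_force: [0.7, 0.6, -2.5]
gripper_width: 0.57
grasp_force: 20.0
```

Request:
{"op": "play_rows", "data": {"series": [[0.0,0.0,0.05,0.0,0.0,0.0],[0.0,0.0,0.1,0.0,0.0,0.0],[0.0,0.0,0.15,0.0,0.0,0.0],[0.0,0.0,0.2,0.0,0.0,0.0],[0.0,0.0,0.25,0.0,0.0,0.0]]}}

```text
clock: 9.53
eef_pos: [644.2, 26.9, 53.2]
tool_rot: [-0.001, 0.02, 1.0, 0.0]
contact_force: [1.2, 0.5, -2.4]
gripper_width: 0.573
grasp_force: 20.0
```

Request:
{"op": "play_rows", "data": {"series": [[0,0,0,0,0,0],[0,0,0,0,0,0],[0,0,0,0,0,0],[0,0,0,0,0,0],[0,0,0,0,0,0]]}}

```text
clock: 9.95
eef_pos: [645.6, 27.0, 55.9]
tool_rot: [0.001, 0.02, 1.0, -0.0]
contact_force: [0.8, 0.1, -1.5]
gripper_width: 0.574
grasp_force: 20.0
```

Request:
{"op": "play_rows", "data": {"series": [[0.0,0.0,0.0072,0.0,0.0,0.0],[0.0,0.0,0.0144,0.0,0.0,0.0],[0.0,0.0,0.0216,0.0,0.0,0.0],[0.0,0.0,0.0288,0.0,0.0,0.0],[0.0,0.0,0.036,0.0,0.0,0.0]]}}

```text
clock: 10.37
eef_pos: [645.0, 27.0, 48.1]
tool_rot: [0.0, 0.02, 1.0, 0.0]
contact_force: [-6.0, -0.4, 13.2]
gripper_width: 0.573
grasp_force: 20.0
```

Request:
{"op": "play_rows", "data": {"series": [[0,0,0,0,0,0],[0,0,0,0,0,0],[0,0,0,0,0,0],[0,0,0,0,0,0]]}}

```text
clock: 10.7
eef_pos: [645.0, 27.0, 48.2]
tool_rot: [0.0, 0.02, 1.0, 0.0]
contact_force: [-2.5, -0.9, 2.9]
gripper_width: 0.571
grasp_force: 20.0
```

Run:
```python
from fit import *
plan([(644.9,27,130,-2.3,17),(730,27,230,-2.3,35)])
```

```text
[[0.0, 0.0, -0.0822, 0.0, 0.0, 0.0], [0.0, 0.0, -0.1644, 0.0, 0.0, 0.0], [0.0, 0.0, -0.2466, 0.0, 0.0, 0.0], [0.0, 0.0, -0.3288, 0.0, 0.0, 0.0], [0.0, 0.0, -0.411, 0.0, 0.0, 0.0]]
  -> reached [644.9   26.99 130.  ]
[[-0.1063, 0.0043, -0.125, 0.0, 0.0, 0.0], [-0.2126, 0.0085, -0.25, 0.0, 0.0, 0.0], [-0.3189, 0.0128, -0.375, 0.0, 0.0, 0.0], [-0.4252, 0.0171, -0.5, 0.0, 0.0, 0.0]]
  -> reached [730.01  27.   230.  ]
```

Request:
{"op": "play_rows", "data": {"series": [[0,0,0,0,0,0],[0,0,0,0,0,0],[0,0,0,0,0,0],[0,0,0,0,0,0],[0,0,0,0,0,0]], "jaw": 1}}

```text
clock: 11.12
eef_pos: [645.0, 27.0, 47.8]
tool_rot: [0.0, 0.02, 1.0, -0.0]
contact_force: [-0.3, 0.2, -0.7]
gripper_width: 0.868
grasp_force: 0.0
```

Request:
{"op": "play_rows", "data": {"series": [[0,0,0,0,0,0],[0,0,0,0,0,0],[0,0,0,0,0,0],[0,0,0,0,0,0]]}}

```text
clock: 11.45
eef_pos: [644.9, 27.0, 47.8]
tool_rot: [-0.0, 0.02, 1.0, -0.0]
contact_force: [0.2, 0.3, 0.2]
gripper_width: 0.995
grasp_force: 0.0
```

Request:
{"op": "play_rows", "data": {"series": [[0.0,0.0,-0.0822,0.0,0.0,0.0],[0.0,0.0,-0.1644,0.0,0.0,0.0],[0.0,0.0,-0.2466,0.0,0.0,0.0],[0.0,0.0,-0.3288,0.0,0.0,0.0],[0.0,0.0,-0.411,0.0,0.0,0.0]]}}

```text
clock: 11.87
eef_pos: [644.8, 27.0, 130.8]
tool_rot: [-0.0, 0.02, 1.0, -0.0]
contact_force: [-0.2, 0.4, 0.9]
gripper_width: 1.001
grasp_force: 0.0
```

Request:
{"op": "play_rows", "data": {"series": [[-0.1063,0.0043,-0.125,0.0,0.0,0.0],[-0.2126,0.0085,-0.25,0.0,0.0,0.0],[-0.3189,0.0128,-0.375,0.0,0.0,0.0],[-0.4252,0.0171,-0.5,0.0,0.0,0.0],[-0.4252,0.0171,-0.5,0.0,0.0,0.0]]}}

```text
clock: 12.28
eef_pos: [735.4, 26.6, 237.4]
tool_rot: [0.006, 0.02, 1.0, -0.0]
contact_force: [1.1, 0.7, 1.7]
gripper_width: 1.002
grasp_force: 0.0
```

```bash
cat > dots.py <<'E'
from fit import *
def dots(s,xy,yaw,z):
    g=cv2.cvtColor(s['image'],cv2.COLOR_RGB2GRAY).astype(float); P=[]
    for sg in (-1,1):
        a=np.radians(yaw); u,v=proj(s,[xy[0]+sg*20*np.cos(a),xy[1]+sg*20*np.sin(a),z])[0]
        u0,v0=int(round(u))-6,int(round(v))-6; w=np.clip(g[v0:v0+13,u0:u0+13].max()*.9-g[v0:v0+13,u0:u0+13],0,None); yy,xx=np.mgrid[v0:v0+13,u0:u0+13]
        P.append(at(s,((w*xx).sum()/w.sum(),(w*yy).sum()/w.sum()),z))
    d=P[1]-P[0]; print('riser',(P[0]+P[1])/2,'yaw',np.degrees(np.arctan2(d[1],d[0])),'sep',np.hypot(*d))
E
python3 - <<'E'
from dots import *
for i in range(5): s=snap('wrist')
check(); pickle.dump(s,open('w4.pkl','wb'))
dots(s,(644.9,27),-2.3,60)
v=np.array([644.9,27,-2.3])
overlay(s,[('plate',v,20),('riser',v,30)],'o4',(140,20,370,190))
E
```

```text
t 12.53 tcp [728.5  27.1 227.8] yaw -2.3 w 87.1 F [ 0.2 -0.5 -0.5] grip 0.0 j [-0.07  0.48  1.22 -0.    1.45 -1.6 ]
riser [645.02  27.03] yaw -2.2489865770962174 sep 39.98575922595841
```

View pics/o4.png

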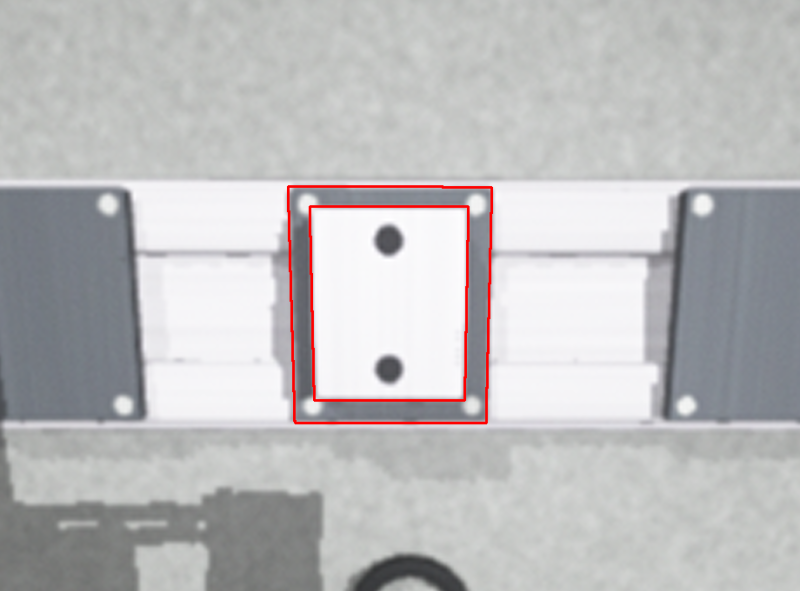

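The riser sits centred on the plate with a measured yaw of -2.25°, and the overlay matches. Now the lens.

Run:
```python
from fit import *
plan([(515,-74,240,-2.3,38)])
```

```text
[[0.1506, -0.0782, -0.0071, 0.0, 0.0, 0.0], [0.3011, -0.1565, -0.0143, 0.0, 0.0, 0.0], [0.4517, -0.2347, -0.0214, 0.0, 0.0, 0.0], [0.6022, -0.313, -0.0286, 0.0, 0.0, 0.0], [0.7528, -0.3912, -0.0357, 0.0, 0.0, 0.0]]
[[0.1506, -0.0782, -0.0071, 0.0, 0.0, 0.0], [0.3011, -0.1565, -0.0143, 0.0, 0.0, 0.0]]
  -> reached [515.01 -74.   240.  ]
```

Request:
{"op": "play_rows", "data": {"series": [[0.1506,-0.0782,-0.0071,0.0,0.0,0.0],[0.3011,-0.1565,-0.0143,0.0,0.0,0.0],[0.4517,-0.2347,-0.0214,0.0,0.0,0.0],[0.6022,-0.313,-0.0286,0.0,0.0,0.0],[0.7528,-0.3912,-0.0357,0.0,0.0,0.0]]}}

```text
clock: 12.95
eef_pos: [573.4, -45.2, 235.2]
tool_rot: [-0.002, 0.02, 1.0, 0.0]
contact_force: [0.2, -1.9, 0.3]
gripper_width: 0.999
grasp_force: 0.0
```

Request:
{"op": "play_rows", "data": {"series": [[0.1506,-0.0782,-0.0071,0.0,0.0,0.0],[0.3011,-0.1565,-0.0143,0.0,0.0,0.0],[0.3011,-0.1565,-0.0143,0.0,0.0,0.0],[0.3011,-0.1565,-0.0143,0.0,0.0,0.0],[0.3011,-0.1565,-0.0143,0.0,0.0,0.0]]}}

```text
clock: 13.37
eef_pos: [514.7, -73.8, 239.5]
tool_rot: [-0.0, 0.02, 1.0, 0.0]
contact_force: [0.6, -0.3, -0.5]
gripper_width: 1.0
grasp_force: 0.0
```

Run:
```python
from fit import *
for i in range(2): s=snap('wrist')
check()
v,c=fit(s,'lens',431,-74.5,-7); print(v,c); overlay(s,[('lens',v,0)],'o5',(170,50,350,185))
x,y,a=v
plan([(x,y,150,a,35),(x,y,73,a,17)])
```

```text
t 13.47 tcp [515.5 -73.6 239.7] yaw -2.26 w 87.0 F [ 0.5 -0.6  0.5] grip 0.0 j [-0.29 -0.03  1.79  0.    1.38 -1.82]
[431.05 -74.92  -6.01] 58.416786193847656
[[0.1048, -0.0054, 0.1125, 0.0, 0.0, 0.0103], [0.2096, -0.0107, 0.225, 0.0, 0.0, 0.0206], [0.3145, -0.0161, 0.3375, 0.0, 0.0, 0.0309], [0.4193, -0.0214, 0.45, 0.0, 0.0, 0.0412]]
  -> reached [431.04 -74.91 150.  ]
[[0.0, 0.0, 0.077, 0.0, 0.0, 0.0], [0.0, 0.0, 0.154, 0.0, 0.0, 0.0], [0.0, 0.0, 0.231, 0.0, 0.0, 0.0], [0.0, 0.0, 0.308, 0.0, 0.0, 0.0], [0.0, 0.0, 0.385, 0.0, 0.0, 0.0]]
  -> reached [431.04 -74.91  73.  ]
```

View pics/o5.png

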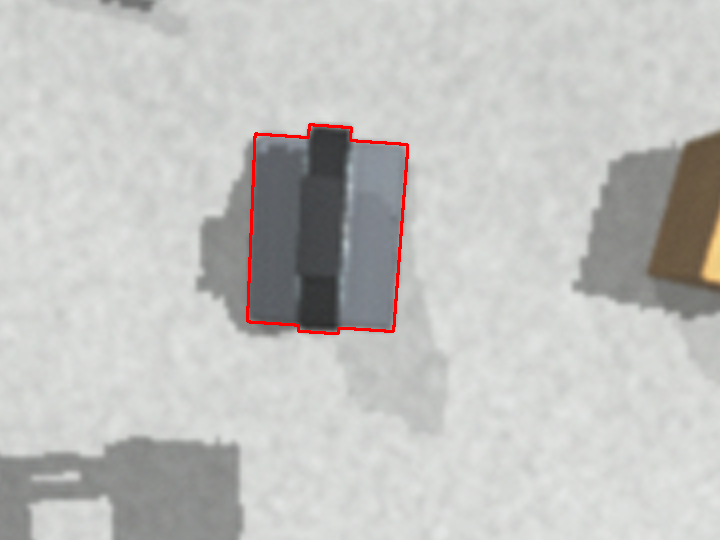

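The fit outlines the lens's base and tab closely, so I'll grasp it.

Request:
{"op": "play_rows", "data": {"series": [[0.1048,-0.0054,0.1125,0.0,0.0,0.0103],[0.2096,-0.0107,0.225,0.0,0.0,0.0206],[0.3145,-0.0161,0.3375,0.0,0.0,0.0309],[0.4193,-0.0214,0.45,0.0,0.0,0.0412],[0.4193,-0.0214,0.45,0.0,0.0,0.0412]]}}

```text
clock: 13.88
eef_pos: [424.7, -72.6, 143.7]
tool_rot: [-0.006, 0.052, 0.999, 0.002]
contact_force: [-0.1, 1.0, -0.6]
gripper_width: 1.003
grasp_force: 0.0
```

Request:
{"op": "play_rows", "data": {"series": [[0.0,0.0,0.077,0.0,0.0,0.0],[0.0,0.0,0.154,0.0,0.0,0.0],[0.0,0.0,0.231,0.0,0.0,0.0],[0.0,0.0,0.308,0.0,0.0,0.0],[0.0,0.0,0.385,0.0,0.0,0.0]]}}

```text
clock: 14.3
eef_pos: [432.7, -74.8, 72.9]
tool_rot: [0.001, 0.052, 0.999, -0.0]
contact_force: [0.4, 0.9, 0.3]
gripper_width: 1.001
grasp_force: 0.0
```

Request:
{"op": "play_rows", "data": {"series": [[0,0,0,0,0,0],[0,0,0,0,0,0],[0,0,0,0,0,0],[0,0,0,0,0,0],[0,0,0,0,0,0]]}}

```text
clock: 14.72
eef_pos: [432.1, -75.2, 74.2]
tool_rot: [0.001, 0.052, 0.999, -0.0]
contact_force: [0.4, 0.3, 0.3]
gripper_width: 1.001
grasp_force: 0.0
```

Request:
{"op": "play_rows", "data": {"series": [[0,0,0,0,0,0],[0,0,0,0,0,0],[0,0,0,0,0,0],[0,0,0,0,0,0],[0,0,0,0,0,0]], "jaw": -1, "newtons": 12}}

```text
clock: 15.13
eef_pos: [431.0, -74.9, 73.1]
tool_rot: [0.0, 0.052, 0.999, -0.0]
contact_force: [-0.5, 0.6, 0.0]
gripper_width: 0.708
grasp_force: 0.0
```

Request:
{"op": "play_rows", "data": {"series": [[0,0,0,0,0,0],[0,0,0,0,0,0],[0,0,0,0,0,0],[0,0,0,0,0,0],[0,0,0,0,0,0]]}}

```text
clock: 15.55
eef_pos: [431.0, -74.9, 73.0]
tool_rot: [-0.0, 0.052, 0.999, 0.0]
contact_force: [0.6, 0.1, 0.2]
gripper_width: 0.327
grasp_force: 0.0
```

Request:
{"op": "play_rows", "data": {"series": [[0,0,0,0,0,0],[0,0,0,0,0,0],[0,0,0,0,0,0],[0,0,0,0,0,0],[0,0,0,0,0,0]]}}

```text
clock: 15.97
eef_pos: [431.0, -74.9, 73.0]
tool_rot: [-0.0, 0.052, 0.999, 0.0]
contact_force: [-0.3, 0.2, -0.2]
gripper_width: 0.135
grasp_force: 12.0
```

Run:
```python
from fit import *
check()
p,_=cmd()
# lens: bottom = tcp-73; riser top 60 -> tcp 133
plan([(p[0],p[1],180,-6,22),(645,27,180,-2.3,33),(645,27,140,-2.3,9),(645,27,132.8,-2.3,1.5)])
```

```text
t 15.97 tcp [431.  -74.9  73. ] yaw -6.01 w 11.8 F [-0.3  0.2 -0.2] grip 12.0 j [-0.35 -0.04  2.14  0.    1.04 -1.82]
[[0.0, 0.0, -0.107, 0.0, 0.0, 0.0], [0.0, 0.0, -0.214, 0.0, 0.0, 0.0], [0.0, 0.0, -0.321, 0.0, 0.0, 0.0], [0.0, 0.0, -0.428, 0.0, 0.0, 0.0], [0.0, 0.0, -0.535, 0.0, 0.0, -0.0001]]
  -> reached [431.04 -74.92 180.  ]
[[-0.1263, 0.0773, 0.0, 0.0, 0.0, -0.0051], [-0.2527, 0.1546, 0.0, 0.0, 0.0, -0.0103], [-0.379, 0.232, 0.0, 0.0, 0.0, -0.0154], [-0.5054, 0.3093, 0.0, 0.0, 0.0, -0.0205], [-0.6317, 0.3866, 0.0, 0.0, 0.0, -0.0257]]
[[-0.1294, 0.0722, 0.0, 0.0, 0.0, -0.0051], [-0.2587, 0.1443, 0.0, 0.0, 0.0, -0.0102], [-0.3881, 0.2165, 0.0, 0.0, 0.0, -0.0154]]
  -> reached [645.01  27.01 180.  ]
[[0.0, 0.0, 0.04, 0.0, 0.0, 0.0], [0.0, 0.0, 0.08, 0.0, 0.0, 0.0], [0.0, 0.0, 0.12, 0.0, 0.0, 0.0], [0.0, 0.0, 0.16, 0.0, 0.0, 0.0], [0.0, 0.0, 0.2, 0.0, 0.0, 0.0]]
  -> reached [645.01  27.01 140.  ]
[[0.0, 0.0, 0.0072, 0.0, 0.0, 0.0], [0.0, 0.0, 0.0144, 0.0, 0.0, 0.0], [0.0, 0.0, 0.0216, 0.0, 0.0, 0.0], [0.0, 0.0, 0.0288, 0.0, 0.0, 0.0], [0.0, 0.0, 0.036, 0.0, 0.0, 0.0]]
  -> reached [645.01  27.01 132.8 ]
```

Request:
{"op": "play_rows", "data": {"series": [[0.0,0.0,-0.107,0.0,0.0,0.0],[0.0,0.0,-0.214,0.0,0.0,0.0],[0.0,0.0,-0.321,0.0,0.0,0.0],[0.0,0.0,-0.428,0.0,0.0,0.0],[0.0,0.0,-0.535,0.0,0.0,-0.0001]], "newtons": 25}}

```text
clock: 16.38
eef_pos: [430.3, -74.7, 180.4]
tool_rot: [-0.001, 0.052, 0.999, 0.0]
contact_force: [0.1, 0.6, -2.9]
gripper_width: 0.141
grasp_force: 25.0
```

Request:
{"op": "play_rows", "data": {"series": [[-0.1263,0.0773,0.0,0.0,0.0,-0.0051],[-0.2527,0.1546,0.0,0.0,0.0,-0.0103],[-0.379,0.232,0.0,0.0,0.0,-0.0154],[-0.5054,0.3093,0.0,0.0,0.0,-0.0205],[-0.6317,0.3866,0.0,0.0,0.0,-0.0257]]}}

```text
clock: 16.8
eef_pos: [565.4, -10.4, 179.2]
tool_rot: [-0.001, 0.032, 0.999, 0.0]
contact_force: [1.2, -0.4, -2.5]
gripper_width: 0.136
grasp_force: 25.0
```

Request:
{"op": "play_rows", "data": {"series": [[-0.1294,0.0722,0.0,0.0,0.0,-0.0051],[-0.2587,0.1443,0.0,0.0,0.0,-0.0102],[-0.3881,0.2165,0.0,0.0,0.0,-0.0154],[-0.3881,0.2165,0.0,0.0,0.0,-0.0154],[-0.3881,0.2165,0.0,0.0,0.0,-0.0154]]}}

```text
clock: 17.22
eef_pos: [645.0, 27.8, 178.1]
tool_rot: [-0.001, 0.019, 1.0, 0.0]
contact_force: [0.1, -0.5, -3.6]
gripper_width: 0.138
grasp_force: 25.0
```

Request:
{"op": "play_rows", "data": {"series": [[0.0,0.0,0.04,0.0,0.0,0.0],[0.0,0.0,0.08,0.0,0.0,0.0],[0.0,0.0,0.12,0.0,0.0,0.0],[0.0,0.0,0.16,0.0,0.0,0.0],[0.0,0.0,0.2,0.0,0.0,0.0]]}}

```text
clock: 17.63
eef_pos: [644.2, 26.6, 138.9]
tool_rot: [-0.0, 0.02, 1.0, -0.0]
contact_force: [0.1, 0.2, -3.1]
gripper_width: 0.133
grasp_force: 25.0
```

Request:
{"op": "play_rows", "data": {"series": [[0,0,0,0,0,0],[0,0,0,0,0,0],[0,0,0,0,0,0],[0,0,0,0,0,0],[0,0,0,0,0,0]]}}

```text
clock: 18.05
eef_pos: [645.5, 27.0, 140.8]
tool_rot: [0.001, 0.02, 1.0, -0.0]
contact_force: [0.5, -0.5, -2.1]
gripper_width: 0.133
grasp_force: 25.0
```

Run:
```python
from fit import *
s=snap('side'); s2=snap('scene'); check()
v=(645,27,-2.3); 
overlay(s,[('lens',v,67),('riser',v,30)],'o6a',(180,140,280,240)); overlay(s2,[('lens',v,67),('riser',v,30)],'o6b',(240,140,340,240))
cv2.imwrite('pics/o6.png',np.hstack([cv2.imread('pics/o6a.png'),cv2.imread('pics/o6b.png')]))
```

```text
t 18.15 tcp [645.4  27.  140.6] yaw -2.3 w 11.5 F [ 0.2 -0.  -3.1] grip 25.0 j [-0.08  0.35  1.56 -0.    1.24 -1.61]
```

View pics/o6.png

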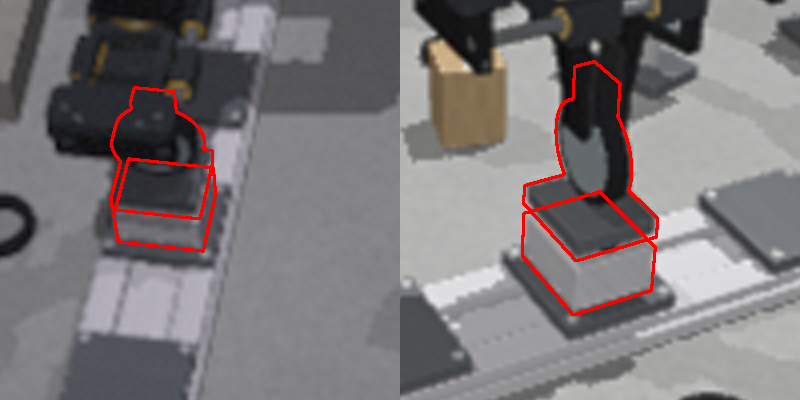

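The lens hangs upright just above the riser and matches the projected model in both views. I'll lower and release it.

Request:
{"op": "play_rows", "data": {"series": [[0.0,0.0,0.0072,0.0,0.0,0.0],[0.0,0.0,0.0144,0.0,0.0,0.0],[0.0,0.0,0.0216,0.0,0.0,0.0],[0.0,0.0,0.0288,0.0,0.0,0.0],[0.0,0.0,0.036,0.0,0.0,0.0]]}}

```text
clock: 18.57
eef_pos: [645.1, 27.1, 133.2]
tool_rot: [0.0, 0.02, 1.0, 0.0]
contact_force: [-3.3, 0.9, 7.1]
gripper_width: 0.134
grasp_force: 25.0
```

Request:
{"op": "play_rows", "data": {"series": [[0,0,0,0,0,0],[0,0,0,0,0,0],[0,0,0,0,0,0],[0,0,0,0,0,0],[0,0,0,0,0,0]]}}

```text
clock: 18.98
eef_pos: [645.2, 27.1, 133.2]
tool_rot: [0.0, 0.02, 1.0, 0.0]
contact_force: [-0.8, 0.7, 1.8]
gripper_width: 0.136
grasp_force: 25.0
```

Run:
```python
from fit import *
check()
plan([(645,27,215,-2.3,17),(540,365,240,-2.3,38)])
```

```text
t 18.98 tcp [645.2  27.1 133.2] yaw -2.3 w 11.8 F [-0.8  0.7  1.8] grip 25.0 j [-0.08  0.36  1.56  0.    1.22 -1.61]
[[0.0, 0.0, -0.0822, 0.0, 0.0, 0.0], [0.0, 0.0, -0.1644, 0.0, 0.0, 0.0], [0.0, 0.0, -0.2466, 0.0, 0.0, 0.0], [0.0, 0.0, -0.3288, 0.0, 0.0, 0.0], [0.0, 0.0, -0.411, 0.0, 0.0, 0.0]]
  -> reached [645.01  27.01 215.  ]
[[0.0592, 0.1668, -0.0125, 0.0, 0.0, 0.0], [0.1185, 0.3335, -0.025, 0.0, 0.0, 0.0], [0.1777, 0.5003, -0.0375, 0.0, 0.0, 0.0], [0.2369, 0.667, -0.05, 0.0, 0.0, 0.0], [0.2962, 0.8338, -0.0625, 0.0, 0.0, 0.0]]
[[0.0592, 0.1668, -0.0125, 0.0, 0.0, 0.0], [0.1185, 0.3335, -0.025, 0.0, 0.0, 0.0], [0.1777, 0.5003, -0.0375, 0.0, 0.0, 0.0], [0.2369, 0.667, -0.05, 0.0, 0.0, 0.0], [0.2962, 0.8338, -0.0624, 0.0, 0.0, 0.0]]
  -> reached [540.   365.01 239.99]
```

Request:
{"op": "play_rows", "data": {"series": [[0,0,0,0,0,0],[0,0,0,0,0,0],[0,0,0,0,0,0],[0,0,0,0,0,0],[0,0,0,0,0,0]], "jaw": 1}}

```text
clock: 19.4
eef_pos: [645.0, 26.9, 132.7]
tool_rot: [0.0, 0.02, 1.0, -0.0]
contact_force: [-0.2, -0.1, -0.5]
gripper_width: 0.428
grasp_force: 0.0
```

Request:
{"op": "play_rows", "data": {"series": [[0,0,0,0,0,0],[0,0,0,0,0,0],[0,0,0,0,0,0],[0,0,0,0,0,0],[0,0,0,0,0,0]]}}

```text
clock: 19.82
eef_pos: [645.0, 27.0, 132.8]
tool_rot: [-0.0, 0.02, 1.0, 0.0]
contact_force: [-0.2, 0.3, 0.3]
gripper_width: 0.81
grasp_force: 0.0
```

Request:
{"op": "play_rows", "data": {"series": [[0.0,0.0,-0.0822,0.0,0.0,0.0],[0.0,0.0,-0.1644,0.0,0.0,0.0],[0.0,0.0,-0.2466,0.0,0.0,0.0],[0.0,0.0,-0.3288,0.0,0.0,0.0],[0.0,0.0,-0.411,0.0,0.0,0.0]]}}

```text
clock: 20.23
eef_pos: [644.9, 27.0, 215.8]
tool_rot: [-0.0, 0.02, 1.0, -0.0]
contact_force: [-0.1, 0.3, -0.2]
gripper_width: 0.993
grasp_force: 0.0
```

Request:
{"op": "play_rows", "data": {"series": [[0.0592,0.1668,-0.0125,0.0,0.0,0.0],[0.1185,0.3335,-0.025,0.0,0.0,0.0],[0.1777,0.5003,-0.0375,0.0,0.0,0.0],[0.2369,0.667,-0.05,0.0,0.0,0.0],[0.2962,0.8338,-0.0625,0.0,0.0,0.0]]}}

```text
clock: 20.65
eef_pos: [591.9, 197.3, 227.8]
tool_rot: [0.0, 0.02, 1.0, 0.0]
contact_force: [1.3, 1.0, 0.2]
gripper_width: 0.999
grasp_force: 0.0
```

Request:
{"op": "play_rows", "data": {"series": [[0.0592,0.1668,-0.0125,0.0,0.0,0.0],[0.1185,0.3335,-0.025,0.0,0.0,0.0],[0.1777,0.5003,-0.0375,0.0,0.0,0.0],[0.2369,0.667,-0.05,0.0,0.0,0.0],[0.2962,0.8338,-0.0624,0.0,0.0,0.0]]}}

```text
clock: 21.07
eef_pos: [539.2, 366.6, 240.3]
tool_rot: [0.0, 0.02, 1.0, 0.0]
contact_force: [1.1, 0.3, -0.7]
gripper_width: 1.003
grasp_force: 0.0
```

Request:
{"op": "play_rows", "data": {"series": [[0,0,0,0,0,0],[0,0,0,0,0,0],[0,0,0,0,0,0],[0,0,0,0,0,0],[0,0,0,0,0,0]]}}

```text
clock: 21.48
eef_pos: [540.6, 363.6, 239.9]
tool_rot: [-0.0, 0.021, 1.0, -0.0]
contact_force: [0.9, 0.1, -0.4]
gripper_width: 1.001
grasp_force: 0.0
```

Run:
```python
from fit import *
s=snap('wrist'); check(); s3=snap('side')
v,c=fit(s,'slit',452,370,-3); print(v,c); 
overlay(s,[('slit',v,0)],'o7a',(150,20,370,185))
u=(645,27,-2.3); overlay(s3,[('lens',u,60),('riser',u,30)],'o7b',(180,130,290,240))
a=cv2.imread('pics/o7a.png');b=cv2.imread('pics/o7b.png');a=cv2.resize(a,(480,360));b=cv2.resize(b,(320,360)); cv2.imwrite('pics/o7.png',np.hstack([a,b]))
x,y,a=v
# grasp point at z=100 -> tcp 95 (tips 81)
plan([(x,y,170,a,35),(x,y,96,a,16)])
```

```text
t 21.53 tcp [540.6 363.6 239.9] yaw -2.41 w 87.0 F [ 0.8 -0.7  0.4] grip 0.0 j [ 0.47  0.28  1.45 -0.    1.41 -1.06]
[449.6  368.99  -4.16] 67.11042785644531
[[0.1131, 0.0004, 0.0875, 0.0, 0.0, 0.0052], [0.2262, 0.0009, 0.175, 0.0, 0.0, 0.0103], [0.3393, 0.0013, 0.2625, 0.0, 0.0, 0.0155], [0.4524, 0.0018, 0.35, 0.0, 0.0, 0.0207]]
  -> reached [449.6  369.   169.99]
[[0.0, 0.0, 0.074, 0.0, 0.0, 0.0], [0.0, 0.0, 0.148, 0.0, 0.0, 0.0], [0.0, 0.0, 0.222, 0.0, 0.0, 0.0], [0.0, 0.0, 0.296, 0.0, 0.0, 0.0], [0.0, 0.0, 0.37, 0.0, 0.0, 0.0]]
  -> reached [449.6  369.    95.99]
```

View pics/o7.png

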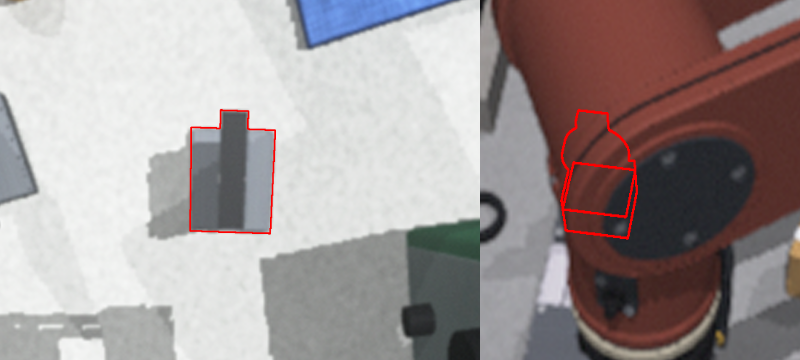

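Slit fit is good. The green scope sits close by on the +y side, so I'll check clearance for the gripper's body.

Run:
```python
from fit import *
s=snap('wrist'); sc=snap('scene'); si=snap('side')
cv2.imwrite('pics/scope.png',np.hstack([cv2.resize(s['image'][60:260,290:512],(400,360)),cv2.resize(sc['image'][40:200,334:512],(400,360))])[:,:,::-1])
for h in (0,50,100,150,200): print(h,'wrist corner',at(s,(335.6,126.3),h),'scene TL',at(sc,(390,75),h),'scene bottom R',at(sc,(470,178),h),'side top corner',at(si,(267,341),h),'side L',at(si,(95,341),h))
```

```text
0 wrist corner [485.39 480.48] scene TL [ -66.1  1083.43] scene bottom R [736.44 563.62] side top corner [483.89 411.85] side L [875.81 449.08]
50 wrist corner [482.88 465.87] scene TL [ 53.7  947.27] scene bottom R [779.22 477.34] side top corner [483.36 427.36] side L [854.71 462.64]
100 wrist corner [480.37 451.25] scene TL [173.49 811.12] scene bottom R [822.   391.07] side top corner [482.83 442.87] side L [833.6 476.2]
150 wrist corner [477.86 436.64] scene TL [293.28 674.96] scene bottom R [864.78 304.8 ] side top corner [482.3  458.39] side L [812.5  489.76]
200 wrist corner [475.35 422.02] scene TL [413.08 538.81] scene bottom R [907.56 218.52] side top corner [481.77 473.9 ] side L [791.4  503.31]
```

View pics/scope.png

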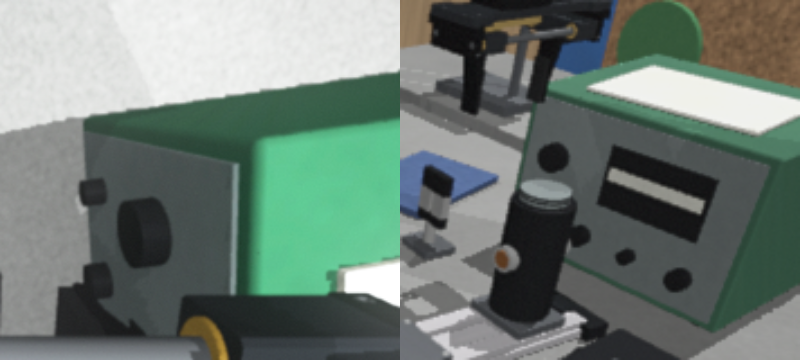

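Scope front plane is at y≈480, x≥485, while the gripper body reaches y≈464, so there is enough clearance. I'll grasp the slit.

Request:
{"op": "play_rows", "data": {"series": [[0.1131,0.0004,0.0875,0.0,0.0,0.0052],[0.2262,0.0009,0.175,0.0,0.0,0.0103],[0.3393,0.0013,0.2625,0.0,0.0,0.0155],[0.4524,0.0018,0.35,0.0,0.0,0.0207],[0.4524,0.0018,0.35,0.0,0.0,0.0207]]}}

```text
clock: 22.15
eef_pos: [443.6, 367.5, 165.0]
tool_rot: [-0.004, 0.036, 0.999, -0.002]
contact_force: [-0.3, -0.9, -0.9]
gripper_width: 0.999
grasp_force: 0.0
```

Request:
{"op": "play_rows", "data": {"series": [[0,0,0,0,0,0],[0,0,0,0,0,0],[0,0,0,0,0,0],[0,0,0,0,0,0],[0,0,0,0,0,0]]}}

```text
clock: 22.57
eef_pos: [450.9, 369.2, 171.0]
tool_rot: [0.001, 0.037, 0.999, 0.001]
contact_force: [-0.1, 0.1, 0.4]
gripper_width: 1.003
grasp_force: 0.0
```

Request:
{"op": "play_rows", "data": {"series": [[0.0,0.0,0.074,0.0,0.0,0.0],[0.0,0.0,0.148,0.0,0.0,0.0],[0.0,0.0,0.222,0.0,0.0,0.0],[0.0,0.0,0.296,0.0,0.0,0.0],[0.0,0.0,0.37,0.0,0.0,0.0]]}}

```text
clock: 22.98
eef_pos: [450.4, 369.1, 95.8]
tool_rot: [0.0, 0.037, 0.999, 0.0]
contact_force: [-0.2, -0.0, 0.7]
gripper_width: 0.999
grasp_force: 0.0
```

Request:
{"op": "play_rows", "data": {"series": [[0,0,0,0,0,0],[0,0,0,0,0,0],[0,0,0,0,0,0],[0,0,0,0,0,0],[0,0,0,0,0,0]]}}

```text
clock: 23.4
eef_pos: [450.5, 369.5, 97.4]
tool_rot: [0.001, 0.036, 0.999, 0.001]
contact_force: [-0.3, 0.5, 0.2]
gripper_width: 1.002
grasp_force: 0.0
```

Request:
{"op": "play_rows", "data": {"series": [[0,0,0,0,0,0],[0,0,0,0,0,0],[0,0,0,0,0,0],[0,0,0,0,0,0],[0,0,0,0,0,0]], "jaw": -1, "newtons": 12}}

```text
clock: 23.82
eef_pos: [449.6, 369.0, 96.0]
tool_rot: [0.0, 0.036, 0.999, -0.0]
contact_force: [-0.2, -0.2, 0.6]
gripper_width: 0.703
grasp_force: 0.0
```

Request:
{"op": "play_rows", "data": {"series": [[0,0,0,0,0,0],[0,0,0,0,0,0],[0,0,0,0,0,0],[0,0,0,0,0,0],[0,0,0,0,0,0]]}}

```text
clock: 24.23
eef_pos: [449.6, 369.0, 96.0]
tool_rot: [-0.0, 0.036, 0.999, -0.0]
contact_force: [-0.2, 0.6, 0.1]
gripper_width: 0.327
grasp_force: 0.0
```

Request:
{"op": "play_rows", "data": {"series": [[0,0,0,0,0,0],[0,0,0,0,0,0],[0,0,0,0,0,0],[0,0,0,0,0,0],[0,0,0,0,0,0]]}}

```text
clock: 24.65
eef_pos: [449.6, 369.0, 95.9]
tool_rot: [-0.0, 0.036, 0.999, -0.0]
contact_force: [0.8, 0.7, -0.2]
gripper_width: 0.136
grasp_force: 12.0
```

Run:
```python
from fit import *
check()
# bottom = tcp-96; plate 30 -> 126
plan([(449.6,369,190,-4.16,19),(560,190,190,-3,33),(650.4,163.2,175,-2.3,25),(650.4,163.2,133,-2.3,8.5),(650.4,163.2,125.7,-2.3,1.5)])
```

```text
t 24.65 tcp [449.6 369.   95.9] yaw -4.16 w 11.9 F [ 0.8  0.7 -0.2] grip 12.0 j [ 0.55  0.26  1.76  0.    1.12 -0.95]
[[0.0, 0.0, -0.094, 0.0, 0.0, 0.0], [0.0, 0.0, -0.188, 0.0, 0.0, 0.0], [0.0, 0.0, -0.282, 0.0, 0.0, 0.0], [0.0, 0.0, -0.376, 0.0, 0.0, 0.0], [0.0, 0.0, -0.47, 0.0, 0.0, 0.0]]
  -> reached [449.6  369.   189.99]
[[-0.0879, -0.1218, 0.0, 0.0, 0.0, -0.0018], [-0.1758, -0.2436, 0.0, 0.0, 0.0, -0.0037], [-0.2638, -0.3654, 0.0, 0.0, 0.0, -0.0055], [-0.3517, -0.4872, 0.0, 0.0, 0.0, -0.0074], [-0.4396, -0.609, 0.0, 0.0, 0.0, -0.0092]]
[[-0.0862, -0.123, 0.0, 0.0, 0.0, -0.0018], [-0.1723, -0.2461, -0.0001, 0.0, 0.0, -0.0037]]
  -> reached [559.99 190.   190.01]
[[-0.1146, -0.0275, 0.0188, 0.0, 0.0, -0.0019], [-0.2292, -0.0551, 0.0375, 0.0, 0.0, -0.0039], [-0.3438, -0.0826, 0.0563, 0.0, 0.0, -0.0058], [-0.4584, -0.1102, 0.075, 0.0, 0.0, -0.0078]]
  -> reached [650.39 163.19 175.01]
[[0.0, 0.0, 0.042, 0.0, 0.0, 0.0], [0.0, 0.0, 0.084, 0.0, 0.0, 0.0], [0.0, 0.0, 0.126, 0.0, 0.0, 0.0], [0.0, 0.0, 0.168, 0.0, 0.0, 0.0], [0.0, 0.0, 0.21, 0.0, 0.0, 0.0]]
  -> reached [650.39 163.19 133.01]
[[0.0, 0.0, 0.0073, 0.0, 0.0, 0.0], [0.0, 0.0, 0.0146, 0.0, 0.0, 0.0], [0.0, 0.0, 0.0219, 0.0, 0.0, 0.0], [0.0, 0.0, 0.0292, 0.0, 0.0, 0.0], [0.0, 0.0, 0.0365, 0.0, 0.0, 0.0]]
  -> reached [650.39 163.19 125.71]
```

Request:
{"op": "play_rows", "data": {"series": [[0.0,0.0,-0.094,0.0,0.0,0.0],[0.0,0.0,-0.188,0.0,0.0,0.0],[0.0,0.0,-0.282,0.0,0.0,0.0],[0.0,0.0,-0.376,0.0,0.0,0.0],[0.0,0.0,-0.47,0.0,0.0,0.0]], "newtons": 25}}

```text
clock: 25.07
eef_pos: [449.0, 368.6, 190.0]
tool_rot: [-0.001, 0.036, 0.999, -0.0]
contact_force: [0.1, -0.5, -2.7]
gripper_width: 0.134
grasp_force: 25.0
```

Request:
{"op": "play_rows", "data": {"series": [[-0.0879,-0.1218,0.0,0.0,0.0,-0.0018],[-0.1758,-0.2436,0.0,0.0,0.0,-0.0037],[-0.2638,-0.3654,0.0,0.0,0.0,-0.0055],[-0.3517,-0.4872,0.0,0.0,0.0,-0.0074],[-0.4396,-0.609,0.0,0.0,0.0,-0.0092]]}}

```text
clock: 25.48
eef_pos: [528.4, 239.8, 189.4]
tool_rot: [-0.001, 0.029, 1.0, -0.0]
contact_force: [1.2, -0.3, -2.5]
gripper_width: 0.14
grasp_force: 25.0
```

Request:
{"op": "play_rows", "data": {"series": [[-0.0862,-0.123,0.0,0.0,0.0,-0.0018],[-0.1723,-0.2461,-0.0001,0.0,0.0,-0.0037]]}}

```text
clock: 25.65
eef_pos: [560.0, 188.6, 189.3]
tool_rot: [-0.001, 0.026, 1.0, -0.0]
contact_force: [1.3, -0.1, -2.1]
gripper_width: 0.132
grasp_force: 25.0
```

Request:
{"op": "play_rows", "data": {"series": [[-0.1146,-0.0275,0.0188,0.0,0.0,-0.0019],[-0.2292,-0.0551,0.0375,0.0,0.0,-0.0039],[-0.3438,-0.0826,0.0563,0.0,0.0,-0.0058],[-0.4584,-0.1102,0.075,0.0,0.0,-0.0078],[-0.4584,-0.1102,0.075,0.0,0.0,-0.0078]]}}

```text
clock: 26.07
eef_pos: [652.8, 160.9, 172.8]
tool_rot: [-0.0, 0.021, 1.0, -0.001]
contact_force: [0.1, -0.9, -2.4]
gripper_width: 0.135
grasp_force: 25.0
```

Request:
{"op": "play_rows", "data": {"series": [[0.0,0.0,0.042,0.0,0.0,0.0],[0.0,0.0,0.084,0.0,0.0,0.0],[0.0,0.0,0.126,0.0,0.0,0.0],[0.0,0.0,0.168,0.0,0.0,0.0],[0.0,0.0,0.21,0.0,0.0,0.0]]}}

```text
clock: 26.48
eef_pos: [649.4, 163.6, 131.8]
tool_rot: [-0.001, 0.02, 1.0, -0.0]
contact_force: [1.1, 0.4, -3.4]
gripper_width: 0.136
grasp_force: 25.0
```

Request:
{"op": "play_rows", "data": {"series": [[0,0,0,0,0,0],[0,0,0,0,0,0],[0,0,0,0,0,0],[0,0,0,0,0,0],[0,0,0,0,0,0]]}}

```text
clock: 26.9
eef_pos: [650.9, 163.3, 133.9]
tool_rot: [0.001, 0.02, 1.0, 0.0]
contact_force: [-0.3, 0.2, -3.0]
gripper_width: 0.136
grasp_force: 25.0
```

Request:
{"op": "play_rows", "data": {"series": [[0,0,0,0,0,0],[0,0,0,0,0,0]]}}

```text
clock: 27.07
eef_pos: [650.6, 163.2, 133.5]
tool_rot: [0.0, 0.02, 1.0, 0.0]
contact_force: [-0.0, -0.8, -2.0]
gripper_width: 0.139
grasp_force: 25.0
```

Request:
{"op": "play_rows", "data": {"series": [[0.0,0.0,0.0073,0.0,0.0,0.0],[0.0,0.0,0.0146,0.0,0.0,0.0],[0.0,0.0,0.0219,0.0,0.0,0.0],[0.0,0.0,0.0292,0.0,0.0,0.0],[0.0,0.0,0.0365,0.0,0.0,0.0]]}}

```text
clock: 27.48
eef_pos: [650.8, 163.1, 126.2]
tool_rot: [0.0, 0.02, 1.0, 0.0]
contact_force: [-1.3, -0.6, 5.9]
gripper_width: 0.134
grasp_force: 25.0
```

Request:
{"op": "play_rows", "data": {"series": [[0,0,0,0,0,0],[0,0,0,0,0,0],[0,0,0,0,0,0],[0,0,0,0,0,0],[0,0,0,0,0,0]]}}

```text
clock: 27.9
eef_pos: [650.7, 163.2, 126.2]
tool_rot: [0.0, 0.02, 1.0, 0.0]
contact_force: [-1.0, 0.1, 3.4]
gripper_width: 0.131
grasp_force: 25.0
```

Run:
```python
from fit import *
check()
plan([(650.4,163.2,215,-2.3,18),(515,215,240,-2.3,38)])
```

```text
t 27.9 tcp [650.7 163.2 126.2] yaw -2.3 w 11.4 F [-1.   0.1  3.4] grip 25.0 j [ 0.13  0.42  1.49 -0.    1.23 -1.4 ]
[[0.0, 0.0, -0.0893, 0.0, 0.0, 0.0], [0.0, 0.0, -0.1786, 0.0, 0.0, 0.0], [0.0, 0.0, -0.2679, 0.0, 0.0, 0.0], [0.0, 0.0, -0.3572, 0.0, 0.0, 0.0], [0.0, 0.0001, -0.4465, 0.0, 0.0, 0.0]]
  -> reached [650.4  163.21 215.01]
[[0.1717, 0.0579, -0.0312, 0.0, 0.0, 0.0], [0.3434, 0.1158, -0.0625, 0.0, 0.0, 0.0], [0.5151, 0.1737, -0.0937, 0.0, 0.0, 0.0], [0.6868, 0.2316, -0.125, 0.0, 0.0, 0.0]]
  -> reached [515.   215.   240.01]
```

Request:
{"op": "play_rows", "data": {"series": [[0,0,0,0,0,0],[0,0,0,0,0,0],[0,0,0,0,0,0],[0,0,0,0,0,0],[0,0,0,0,0,0]], "jaw": 1}}

```text
clock: 28.32
eef_pos: [650.3, 163.2, 125.5]
tool_rot: [-0.0, 0.02, 1.0, -0.0]
contact_force: [0.6, 0.7, 0.1]
gripper_width: 0.428
grasp_force: 0.0
```

Request:
{"op": "play_rows", "data": {"series": [[0,0,0,0,0,0],[0,0,0,0,0,0],[0,0,0,0,0,0],[0,0,0,0,0,0],[0,0,0,0,0,0]]}}

```text
clock: 28.73
eef_pos: [650.4, 163.2, 125.7]
tool_rot: [0.0, 0.02, 1.0, -0.0]
contact_force: [-0.3, 0.8, 0.4]
gripper_width: 0.806
grasp_force: 0.0
```

Request:
{"op": "play_rows", "data": {"series": [[0.0,0.0,-0.0893,0.0,0.0,0.0],[0.0,0.0,-0.1786,0.0,0.0,0.0],[0.0,0.0,-0.2679,0.0,0.0,0.0],[0.0,0.0,-0.3572,0.0,0.0,0.0],[0.0,0.0001,-0.4465,0.0,0.0,0.0]]}}

```text
clock: 29.15
eef_pos: [650.3, 163.2, 215.9]
tool_rot: [-0.0, 0.02, 1.0, 0.0]
contact_force: [1.2, 0.1, 0.5]
gripper_width: 0.998
grasp_force: 0.0
```

Request:
{"op": "play_rows", "data": {"series": [[0.1717,0.0579,-0.0312,0.0,0.0,0.0],[0.3434,0.1158,-0.0625,0.0,0.0,0.0],[0.5151,0.1737,-0.0937,0.0,0.0,0.0],[0.6868,0.2316,-0.125,0.0,0.0,0.0],[0.6868,0.2316,-0.125,0.0,0.0,0.0]]}}

```text
clock: 29.57
eef_pos: [510.4, 217.4, 241.1]
tool_rot: [-0.001, 0.019, 1.0, 0.001]
contact_force: [0.9, 0.5, -0.3]
gripper_width: 0.997
grasp_force: 0.0
```

Request:
{"op": "play_rows", "data": {"series": [[0,0,0,0,0,0],[0,0,0,0,0,0],[0,0,0,0,0,0],[0,0,0,0,0,0],[0,0,0,0,0,0]]}}

```text
clock: 29.98
eef_pos: [515.7, 214.4, 239.5]
tool_rot: [-0.0, 0.021, 1.0, -0.0]
contact_force: [-0.3, 0.3, -1.0]
gripper_width: 1.002
grasp_force: 0.0
```

Run:
```python
from fit import *
s=snap('wrist'); check(); s3=snap('side')
v,c=fit(s,'filter',427,217,13.6); print(v,c); 
overlay(s,[('filter',v,0)],'o8a',(150,20,370,185))
u=(645,27,-2.3); overlay(s3,[('lens',u,60),('riser',u,30),('slit',(650.4,163.2,-2.3),30)],'o8b',(160,130,290,260))
a=cv2.imread('pics/o8a.png');b=cv2.imread('pics/o8b.png');a=cv2.resize(a,(420,315));b=cv2.resize(b,(380,380)); a=cv2.copyMakeBorder(a,0,65,0,0,0);cv2.imwrite('pics/o8.png',np.hstack([a,b]))
x,y,a=v
plan([(x,y,180,a,35),(x,y,106,a,16)])
```

```text
t 30.03 tcp [515.6 214.5 239.5] yaw -2.35 w 86.7 F [ 0.3  1.  -0.7] grip 0.0 j [ 0.25  0.06  1.7  -0.    1.38 -1.28]
[427.43 217.05  13.2 ] 77.4399642944336
[[0.1095, -0.0018, 0.075, 0.0, 0.0, -0.0431], [0.219, -0.0036, 0.15, 0.0, 0.0, -0.0861], [0.3285, -0.0055, 0.225, 0.0, 0.0, -0.1292], [0.4379, -0.0073, 0.3, 0.0, 0.0, -0.1722]]
  -> reached [427.43 217.05 180.01]
[[0.0, 0.0, 0.074, 0.0, 0.0, 0.0], [0.0, 0.0, 0.148, 0.0, 0.0, 0.0], [0.0, 0.0, 0.222, 0.0, 0.0, 0.0], [0.0, 0.0, 0.296, 0.0, 0.0, 0.0], [0.0, 0.0, 0.37, 0.0, 0.0, 0.0]]
  -> reached [427.43 217.05 106.01]
```

View pics/o8.png

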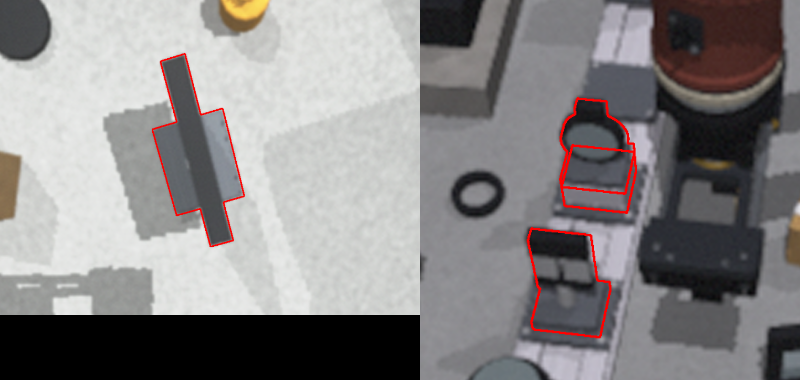

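The filter fit follows its outline, and the lens on the riser and the slit stand upright at their targets. I'll grasp the filter.

Request:
{"op": "play_rows", "data": {"series": [[0.1095,-0.0018,0.075,0.0,0.0,-0.0431],[0.219,-0.0036,0.15,0.0,0.0,-0.0861],[0.3285,-0.0055,0.225,0.0,0.0,-0.1292],[0.4379,-0.0073,0.3,0.0,0.0,-0.1722],[0.4379,-0.0073,0.3,0.0,0.0,-0.1722]]}}

```text
clock: 30.5
eef_pos: [421.9, 216.2, 175.6]
tool_rot: [-0.005, -0.117, 0.993, -0.001]
contact_force: [-0.9, -0.2, -0.8]
gripper_width: 1.004
grasp_force: 0.0
```

Request:
{"op": "play_rows", "data": {"series": [[0,0,0,0,0,0],[0,0,0,0,0,0],[0,0,0,0,0,0],[0,0,0,0,0,0],[0,0,0,0,0,0]]}}

```text
clock: 30.92
eef_pos: [428.5, 217.1, 180.7]
tool_rot: [0.001, -0.115, 0.993, 0.0]
contact_force: [-0.5, -0.1, 0.4]
gripper_width: 0.996
grasp_force: 0.0
```

Request:
{"op": "play_rows", "data": {"series": [[0.0,0.0,0.074,0.0,0.0,0.0],[0.0,0.0,0.148,0.0,0.0,0.0],[0.0,0.0,0.222,0.0,0.0,0.0],[0.0,0.0,0.296,0.0,0.0,0.0],[0.0,0.0,0.37,0.0,0.0,0.0]]}}

```text
clock: 31.33
eef_pos: [428.1, 217.1, 105.7]
tool_rot: [0.0, -0.115, 0.993, 0.0]
contact_force: [0.2, -0.1, -0.5]
gripper_width: 0.999
grasp_force: 0.0
```

Request:
{"op": "play_rows", "data": {"series": [[0,0,0,0,0,0],[0,0,0,0,0,0],[0,0,0,0,0,0],[0,0,0,0,0,0],[0,0,0,0,0,0]]}}

```text
clock: 31.75
eef_pos: [428.3, 217.3, 107.2]
tool_rot: [0.001, -0.115, 0.993, 0.0]
contact_force: [-0.1, -0.4, 0.8]
gripper_width: 1.003
grasp_force: 0.0
```

Request:
{"op": "play_rows", "data": {"series": [[0,0,0,0,0,0],[0,0,0,0,0,0],[0,0,0,0,0,0],[0,0,0,0,0,0],[0,0,0,0,0,0]], "jaw": -1, "newtons": 12}}

```text
clock: 32.17
eef_pos: [427.4, 217.1, 106.1]
tool_rot: [0.0, -0.115, 0.993, 0.0]
contact_force: [0.3, 0.3, -0.4]
gripper_width: 0.706
grasp_force: 0.0
```

Request:
{"op": "play_rows", "data": {"series": [[0,0,0,0,0,0],[0,0,0,0,0,0],[0,0,0,0,0,0],[0,0,0,0,0,0],[0,0,0,0,0,0]]}}

```text
clock: 32.58
eef_pos: [427.4, 217.0, 106.0]
tool_rot: [-0.0, -0.115, 0.993, -0.0]
contact_force: [0.1, 0.6, 0.2]
gripper_width: 0.328
grasp_force: 0.0
```

Request:
{"op": "play_rows", "data": {"series": [[0,0,0,0,0,0],[0,0,0,0,0,0],[0,0,0,0,0,0],[0,0,0,0,0,0],[0,0,0,0,0,0]]}}

```text
clock: 33.0
eef_pos: [427.4, 217.0, 106.0]
tool_rot: [-0.0, -0.115, 0.993, -0.0]
contact_force: [0.9, -0.2, 0.0]
gripper_width: 0.138
grasp_force: 12.0
```

Run:
```python
from fit import *
check()
# bottom = tcp-106; plate 30 -> 136
plan([(427.4,217,205,13.2,20),(500,-60,205,0,33),(639.9,-99.2,195,-2.3,30),(639.9,-99.2,143,-2.3,10.5),(639.9,-99.2,135.7,-2.3,1.5)])
```

```text
t 33.0 tcp [427.4 217.  106. ] yaw 13.2 w 12.0 F [ 0.9 -0.2  0. ] grip 12.0 j [ 0.31  0.01  2.02 -0.    1.12 -1.5 ]
[[0.0, 0.0, -0.099, 0.0, 0.0, 0.0], [0.0001, -0.0001, -0.198, 0.0, 0.0, 0.0], [0.0001, -0.0001, -0.297, 0.0, 0.0, 0.0], [0.0002, -0.0002, -0.396, 0.0, 0.0, 0.0], [0.0002, -0.0002, -0.495, 0.0, 0.0, 0.0]]
  -> reached [427.41 217.   205.01]
[[-0.0041, -0.159, 0.0, 0.0, 0.0, 0.0163], [-0.0082, -0.3181, 0.0, 0.0, 0.0, 0.0326], [-0.0124, -0.4771, 0.0, 0.0, 0.0, 0.0489], [-0.0165, -0.6361, 0.0, 0.0, 0.0, 0.0652], [-0.0206, -0.7952, 0.0, 0.0, 0.0, 0.0815]]
[[-0.0244, -0.1572, 0.0, 0.0, 0.0, 0.0163], [-0.0488, -0.3144, 0.0, 0.0, 0.0, 0.0326], [-0.0732, -0.4716, 0.0, 0.0, 0.0, 0.0489], [-0.0976, -0.6288, 0.0, 0.0, 0.0, 0.0652]]
  -> reached [500. -60. 205.]
[[-0.1399, -0.0392, 0.01, 0.0, 0.0, 0.0051], [-0.2798, -0.0784, 0.02, 0.0, 0.0, 0.0102], [-0.4197, -0.1176, 0.03, 0.0, 0.0, 0.0153], [-0.5596, -0.1568, 0.04, 0.0, 0.0, 0.0204], [-0.6995, -0.196, 0.05, 0.0, 0.0, 0.0255]]
  -> reached [639.9  -99.21 195.  ]
[[0.0, 0.0, 0.052, 0.0, 0.0, 0.0], [0.0, 0.0, 0.104, 0.0, 0.0, 0.0], [0.0, 0.0, 0.156, 0.0, 0.0, 0.0], [0.0, 0.0, 0.208, 0.0, 0.0, 0.0], [0.0, 0.0, 0.26, 0.0, 0.0, 0.0]]
  -> reached [639.9  -99.21 143.  ]
[[0.0, 0.0, 0.0073, 0.0, 0.0, 0.0], [0.0, 0.0, 0.0146, 0.0, 0.0, 0.0], [0.0, 0.0, 0.0219, 0.0, 0.0, 0.0], [0.0, 0.0, 0.0292, 0.0, 0.0, 0.0], [0.0, 0.0, 0.0365, 0.0, 0.0, 0.0]]
  -> reached [639.9 -99.2 135.7]
```

Request:
{"op": "play_rows", "data": {"series": [[0.0,0.0,-0.099,0.0,0.0,0.0],[0.0001,-0.0001,-0.198,0.0,0.0,0.0],[0.0001,-0.0001,-0.297,0.0,0.0,0.0],[0.0002,-0.0002,-0.396,0.0,0.0,0.0],[0.0002,-0.0002,-0.495,0.0,0.0,0.0]], "newtons": 25}}

```text
clock: 33.42
eef_pos: [426.6, 216.8, 205.1]
tool_rot: [-0.001, -0.115, 0.993, -0.0]
contact_force: [0.2, 1.0, -3.4]
gripper_width: 0.133
grasp_force: 25.0
```

Request:
{"op": "play_rows", "data": {"series": [[-0.0041,-0.159,0.0,0.0,0.0,0.0163],[-0.0082,-0.3181,0.0,0.0,0.0,0.0326],[-0.0124,-0.4771,0.0,0.0,0.0,0.0489],[-0.0165,-0.6361,0.0,0.0,0.0,0.0652],[-0.0206,-0.7952,0.0,0.0,0.0,0.0815]]}}

```text
clock: 33.83
eef_pos: [467.2, 61.9, 204.4]
tool_rot: [-0.001, -0.051, 0.999, 0.0]
contact_force: [1.7, 0.6, -3.3]
gripper_width: 0.136
grasp_force: 25.0
```

Request:
{"op": "play_rows", "data": {"series": [[-0.0244,-0.1572,0.0,0.0,0.0,0.0163],[-0.0488,-0.3144,0.0,0.0,0.0,0.0326],[-0.0732,-0.4716,0.0,0.0,0.0,0.0489],[-0.0976,-0.6288,0.0,0.0,0.0,0.0652],[-0.0976,-0.6288,0.0,0.0,0.0,0.0652]]}}

```text
clock: 34.25
eef_pos: [500.7, -65.0, 204.6]
tool_rot: [0.0, 0.003, 1.0, -0.001]
contact_force: [0.6, 1.8, -3.0]
gripper_width: 0.137
grasp_force: 25.0
```

Request:
{"op": "play_rows", "data": {"series": [[-0.1399,-0.0392,0.01,0.0,0.0,0.0051],[-0.2798,-0.0784,0.02,0.0,0.0,0.0102],[-0.4197,-0.1176,0.03,0.0,0.0,0.0153],[-0.5596,-0.1568,0.04,0.0,0.0,0.0204],[-0.6995,-0.196,0.05,0.0,0.0,0.0255]]}}

```text
clock: 34.67
eef_pos: [640.5, -98.9, 193.7]
tool_rot: [-0.001, 0.02, 1.0, 0.0]
contact_force: [0.8, 0.1, -3.2]
gripper_width: 0.138
grasp_force: 25.0
```

Request:
{"op": "play_rows", "data": {"series": [[0,0,0,0,0,0],[0,0,0,0,0,0],[0,0,0,0,0,0],[0,0,0,0,0,0],[0,0,0,0,0,0]]}}

```text
clock: 35.08
eef_pos: [639.2, -98.7, 195.4]
tool_rot: [0.0, 0.02, 1.0, 0.0]
contact_force: [0.3, 0.6, -3.1]
gripper_width: 0.136
grasp_force: 25.0
```

Request:
{"op": "play_rows", "data": {"series": [[0.0,0.0,0.052,0.0,0.0,0.0],[0.0,0.0,0.104,0.0,0.0,0.0],[0.0,0.0,0.156,0.0,0.0,0.0],[0.0,0.0,0.208,0.0,0.0,0.0],[0.0,0.0,0.26,0.0,0.0,0.0]]}}

```text
clock: 35.5
eef_pos: [639.2, -99.0, 141.2]
tool_rot: [-0.001, 0.02, 1.0, 0.0]
contact_force: [-1.7, 0.8, -3.0]
gripper_width: 0.135
grasp_force: 25.0
```

Request:
{"op": "play_rows", "data": {"series": [[0,0,0,0,0,0],[0,0,0,0,0,0],[0,0,0,0,0,0],[0,0,0,0,0,0],[0,0,0,0,0,0]]}}

```text
clock: 35.92
eef_pos: [640.5, -99.4, 144.0]
tool_rot: [0.001, 0.02, 1.0, -0.0]
contact_force: [-0.4, -0.1, -2.8]
gripper_width: 0.134
grasp_force: 25.0
```

Request:
{"op": "play_rows", "data": {"series": [[0.0,0.0,0.0073,0.0,0.0,0.0],[0.0,0.0,0.0146,0.0,0.0,0.0],[0.0,0.0,0.0219,0.0,0.0,0.0],[0.0,0.0,0.0292,0.0,0.0,0.0],[0.0,0.0,0.0365,0.0,0.0,0.0]]}}

```text
clock: 36.33
eef_pos: [640.7, -99.5, 136.8]
tool_rot: [0.001, 0.02, 1.0, -0.0]
contact_force: [1.0, 0.6, 6.5]
gripper_width: 0.136
grasp_force: 25.0
```

Request:
{"op": "play_rows", "data": {"series": [[0,0,0,0,0,0],[0,0,0,0,0,0],[0,0,0,0,0,0],[0,0,0,0,0,0],[0,0,0,0,0,0]]}}

```text
clock: 36.75
eef_pos: [640.7, -99.4, 136.8]
tool_rot: [0.001, 0.02, 1.0, -0.0]
contact_force: [0.7, 0.7, 5.6]
gripper_width: 0.132
grasp_force: 25.0
```

Run:
```python
from fit import *
check()
plan([(639.9,-99.2,225,-2.3,18),(735,30,300,-2.3,36)])
```

```text
t 36.75 tcp [640.7 -99.4 136.8] yaw -2.3 w 11.5 F [0.7 0.7 5.6] grip 25.0 j [-0.28  0.36  1.55 -0.    1.23 -1.81]
[[0.0, 0.0, -0.0893, 0.0, 0.0, 0.0], [0.0, 0.0, -0.1786, 0.0, 0.0, 0.0], [0.0, 0.0, -0.2679, 0.0, 0.0, 0.0], [0.0, 0.0, -0.3572, 0.0, 0.0, 0.0], [0.0, 0.0, -0.4465, 0.0, 0.0, 0.0]]
  -> reached [639.9  -99.21 225.  ]
[[-0.0898, 0.1329, -0.075, 0.0, 0.0, 0.0], [-0.1797, 0.2658, -0.15, 0.0, 0.0, 0.0], [-0.2695, 0.3987, -0.225, 0.0, 0.0, 0.0], [-0.3594, 0.5317, -0.3, 0.0, 0.0, 0.0], [-0.4492, 0.6646, -0.375, 0.0, 0.0, 0.0]]
  -> reached [735.  30. 300.]
```

Request:
{"op": "play_rows", "data": {"series": [[0,0,0,0,0,0],[0,0,0,0,0,0],[0,0,0,0,0,0],[0,0,0,0,0,0],[0,0,0,0,0,0]], "jaw": 1}}

```text
clock: 37.17
eef_pos: [639.6, -99.1, 135.2]
tool_rot: [-0.0, 0.02, 1.0, 0.0]
contact_force: [0.6, 0.2, -0.2]
gripper_width: 0.427
grasp_force: 0.0
```

Request:
{"op": "play_rows", "data": {"series": [[0,0,0,0,0,0],[0,0,0,0,0,0],[0,0,0,0,0,0],[0,0,0,0,0,0],[0,0,0,0,0,0]]}}

```text
clock: 37.58
eef_pos: [639.9, -99.2, 135.7]
tool_rot: [0.0, 0.02, 1.0, -0.0]
contact_force: [-0.5, 0.8, 0.3]
gripper_width: 0.809
grasp_force: 0.0
```

Request:
{"op": "play_rows", "data": {"series": [[0.0,0.0,-0.0893,0.0,0.0,0.0],[0.0,0.0,-0.1786,0.0,0.0,0.0],[0.0,0.0,-0.2679,0.0,0.0,0.0],[0.0,0.0,-0.3572,0.0,0.0,0.0],[0.0,0.0,-0.4465,0.0,0.0,0.0]]}}

```text
clock: 38.0
eef_pos: [639.8, -99.2, 225.9]
tool_rot: [-0.0, 0.02, 1.0, -0.0]
contact_force: [1.1, -0.5, 0.4]
gripper_width: 0.996
grasp_force: 0.0
```

Request:
{"op": "play_rows", "data": {"series": [[-0.0898,0.1329,-0.075,0.0,0.0,0.0],[-0.1797,0.2658,-0.15,0.0,0.0,0.0],[-0.2695,0.3987,-0.225,0.0,0.0,0.0],[-0.3594,0.5317,-0.3,0.0,0.0,0.0],[-0.4492,0.6646,-0.375,0.0,0.0,0.0]]}}

```text
clock: 38.42
eef_pos: [735.6, 31.2, 300.9]
tool_rot: [0.0, 0.02, 1.0, -0.0]
contact_force: [0.7, -0.3, 0.6]
gripper_width: 1.001
grasp_force: 0.0
```

Request:
{"op": "play_rows", "data": {"series": [[0,0,0,0,0,0],[0,0,0,0,0,0],[0,0,0,0,0,0],[0,0,0,0,0,0],[0,0,0,0,0,0]]}}

```text
clock: 38.83
eef_pos: [734.2, 28.8, 299.1]
tool_rot: [-0.001, 0.021, 1.0, -0.0]
contact_force: [0.6, 0.3, -0.2]
gripper_width: 1.003
grasp_force: 0.0
```

Run:
```python
from fit import *
s=snap('wrist');s=snap('wrist'); check(); s3=snap('side'); s4=snap('scene')
T=[('filter',(639.9,-99.2,-2.3),30),('lens',(645,27,-2.3),60),('slit',(650.4,163.2,-2.3),30)]
for n,u,z in T: print(n,*fit(s,n,*u,z0=z,w=3))
pl=[('plate',u[:2]+(-2.3,),20) for n,u,z in T]
overlay(s,T+pl,'e1',(100,20,420,170)); overlay(s3,T,'e2',(150,100,290,270)); overlay(s4,T,'e3',(180,120,420,280))
a,b,c=[cv2.imread('pics/e%d.png'%i) for i in(1,2,3)]
top=cv2.resize(a,(600,281)); L=cv2.resize(b,(258,313)); Rr=cv2.resize(c,(470,313))
im=np.zeros((600,740,3),np.uint8); im[:281,:600]=top; im[285:598,:258]=L; im[285:598,265:735]=Rr; cv2.imwrite('pics/end.png',im)
```

```text
t 38.93 tcp [734.4  28.9 299.6] yaw -2.38 w 87.1 F [-0.2 -1.1  0.1] grip 0.0 j [-0.07  0.46  1.11 -0.    1.57 -1.6 ]
filter [642.17 -99.63  -2.06] 68.40095520019531
lens [644.72  31.6    7.94] 24.431549072265625
slit [651.4  162.37  -2.3 ] 51.257965087890625
```

View pics/end.png

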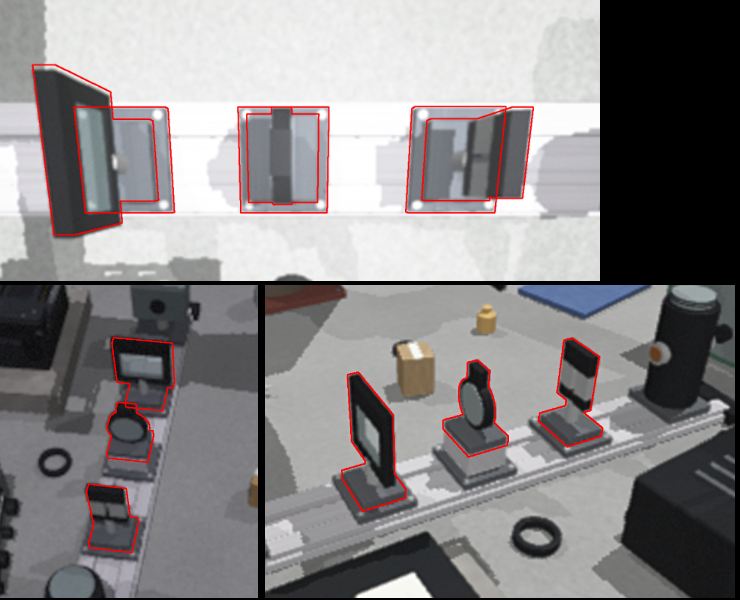

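All three optics stand upright on the rail and match the model outlines in all three views. The filter's fit is within about 2.5 mm of its plate's centre and the slit's within 1.5 mm. The lens fit is unreliable over the riser, but its outline matches. I'm handing in.

```bash
python3 -c "
from cell import *
print(job_done())"
```

```text
the job is handed in; nothing more can be done
None
```

The job is handed in at about 39 s of the 112 s: riser on the middle plate with the lens on top, slit on the plate by the lamp, filter on the plate by the receiver, all released and upright, with the filter's last fit about 2 mm off centre.

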